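# Fold up a carton and pack the washed spice jars

## Robot

A 7-joint arm with a two-finger parallel gripper is mounted at the origin on the work surface. World frame = base frame: x ahead of the robot, y to its left, z up, the work surface at z = 0. Lengths are in m, angles in degrees, forces in N, time in s.
With the tool pointing down it reaches from about 0.4 to 0.75 m from the base axis. Payload 19.5 kg.
Tool frame: the origin (TCP) lies at the very end of the fingers, on their centre line; the grasp point (between the pads) lies robot.hold_point_z behind it (robot.hold_point_z is the distance from the TCP to the grasp point, in m); z points along the fingers, y is the line along which they close (so a half turn about z gives the same grasp; the last joint's range is limited). The gripper opens to 85 mm and grips with 20 to 120 N. Pads are 22 mm wide; open, the fingers measure 114 mm over their backs; the gripper's body (76 mm by 85 mm) begins 54 mm behind the grasp point. The pads swing forward as they close: fully open they stand 13 mm farther back than shut.
Start: joints at [72.382, 40.479, -1.581, 85.061, 1.261, 54.483, -4.326], TCP at [0.151, -0.555, 0.231] pointing down, gripper open.
Joint ranges: [-155.06, 155.06], [-18.47, 123.98], [-90, 86.84], [0, 140.48], [-83.41, 263.41], [0, 116], [-161.91, 161.91]. Speed limits (degrees/s): [108.29, 108.29, 147.25, 147.25, 172.46, 172.46, 172.46].

## Interface

Orientations are given as a 3x3 rotation matrix whose columns are the frame's x, y, z axes.
In Python, from cell import robot gives the robot as it stands.
- The arm moves only by the tool play_rows, never from a script. Its argument "steps" is text: rows parted by semicolons, each of 4 numbers parted by spaces: the shift along the tool's x, y, z normalised to -1 to 1, where 1 is 0.05 m, then the turn about the tool's z normalised to -1 to 1, where 1 is pi/2 rad. In form: tx ty tz spin; .... A call has 1 to 5 rows; each row shifts and turns the commanded pose from where the row before left it, along the tool's axes as they then stand; what a row does not reach is not made up. A row lasts 1/10 s, in which the tool goes at most 50 mm and 8.59 degrees, less where a joint would pass 70% of its speed; a pose out of reach is approached as far as the arm can. A call with a number of a shift or a turn outside -1 to 1 is refused whole. A call with a gripper value outside its range is refused whole. "jaw" is the opening, from 0 (shut) to 1 (fully open), set as the call begins (left out, the last holds). The fingers move at their own pace and stop on an object; "force" is the grip in N (left out, the last holds). Time passes only in rows, so rows that do not move let the fingers close. It gives the time, the measured TCP pose, the force, the opening and the grip force at its end, in the units of the state.
- robot.get_state(): the state, without advancing time (a new reading comes with each control period).
- robot.read_camera(name): name is "scene" or "side" or "wrist"; returns (picture, depth): 420x560x3 uint8, red, green, blue; 420x560 float32, m along the optical axis (not along the pixel's ray), 0 where there is no reading.
- robot.camera_model(name): a dict with "K" (3x3 intrinsics, pixels), "distortion" ([k1, k2, p1, p2, k3] as OpenCV has them; the pictures are not rectified), "position" and "attitude" of the camera in the world. Camera axes: x right, y down, z forward; pixel columns grow to the right and rows downward; lengths in m; the calibration is good to about 2 mm. A picture is of the moment at which its call begins: read the wrist's pose just before it. camera_model takes no time and is no camera call; for the wrist camera it gives the pose at the moment of the call.
- robot.finish_job(): hands the job in; it is judged then, once.
The state is a dict: "time_s": time; "joints": joint angles; "joint_vel": joint speeds; "effort": joint torques, N m; "eef_pos": TCP position; "tool_rot": TCP orientation; "ft_force": force on the tool from outside, world axes, zero at the start; "ft_torque": the same for the moment, N m; "gripper_width": finger opening in m; "finger_force": force on a finger pad.
Only numpy, scipy, OpenCV 4.12 (cv2) and the standard library are available. Lean on these libraries where they do the work, as an engineer would, in place of code of your own. Each camera call takes 0.05 s, during which the arm holds its last target. There are 200 camera calls.

## Task

Fold up all four flaps of the flat cardboard carton so that it becomes an upright open box. Only then stand the cork divider across the middle of its floor, parallel to the short sides, and move every spice jar from the steel drainer into the box, standing upright on its floor beside the divider, with the flaps still up. The jars are fragile glass: grip them gently, well under 20 N, and set them down rather than dropping them; leave the sponge and the ramekin where they are.

Things in the scene. Friction and masses are not known exactly. Their poses are not given: they have to be found in the camera images.
- carton: A cardboard carton blank glued flat on a white chopping board that is fixed to the worktop. Board 230 x 360 x 10 mm; the carton's base is 120 (x) x 250 (y) mm in its middle, its top face (the box floor) 13 mm above the worktop. Origin: worktop level under the middle; x, y along the short and long sides, z up. It may stand on either side of the robot and be turned by up to about 0.2 rad.
- flap_near (a joint): Crease of the carton's near flap (-x side): 0 = flat outward, grows as it is raised, 1.57 = upright, stop at 1.70; starts at 0.45 to 0.95. Stiff (0.04 N m): the flap stays where it is left. Crease line 60 mm from the carton's origin towards -x, 11.5 mm above the worktop. Card 242 mm along the crease, 50 mm high, 3 mm thick.
- flap_near_edge (a point): Middle of the outer (free) edge of the near flap, 50 mm from its crease. There is free space under this edge; closed fingers can push it up from outside and below.
- flap_far (a joint): Crease of the carton's far flap (+x side): 0 = flat outward, grows as it is raised, 1.57 = upright, stop at 1.70; starts at 0.45 to 0.95. Stiff (0.04 N m): the flap stays where it is left. Crease line 60 mm from the carton's origin towards +x, 11.5 mm above the worktop. Card 242 mm along the crease, 50 mm high, 3 mm thick.
- flap_far_edge (a point): Middle of the outer (free) edge of the far flap, 50 mm from its crease. There is free space under this edge; closed fingers can push it up from outside and below.
- flap_left (a joint): Crease of the carton's left flap (+y side): 0 = flat outward, grows as it is raised, 1.57 = upright, stop at 1.70; starts at 0.45 to 0.95. Stiff (0.04 N m): the flap stays where it is left. Crease line 125 mm from the carton's origin towards +y, 11.5 mm above the worktop. Card 112 mm along the crease, 50 mm high, 3 mm thick.
- flap_left_edge (a point): Middle of the outer (free) edge of the left flap, 50 mm from its crease. There is free space under this edge; closed fingers can push it up from outside and below.
- flap_right (a joint): Crease of the carton's right flap (-y side): 0 = flat outward, grows as it is raised, 1.57 = upright, stop at 1.70; starts at 0.45 to 0.95. Stiff (0.04 N m): the flap stays where it is left. Crease line 125 mm from the carton's origin towards -y, 11.5 mm above the worktop. Card 112 mm along the crease, 50 mm high, 3 mm thick.
- flap_right_edge (a point): Middle of the outer (free) edge of the right flap, 50 mm from its crease. There is free space under this edge; closed fingers can push it up from outside and below.
- drainer: Fixed steel drainer plate, 380 (x) x 270 (y) x 6 mm, on the other side from the carton; the jars and the ramekin stand on it. Origin at worktop level, 45 mm nearer the robot than the plate's middle. Turned by up to 0.15 rad.
- divider: Cork divider bar, 100 (its x) x 20 (y) x 42 (z) mm, 80 g, standing on the drainer's near end, lying across it. Origin: centre of its underside. In the box (120 mm wide) it stands on the floor across the middle, parallel to the short sides; its ends stay clear of the long flaps by some 8 mm.
- jar1: Low spice jar of amber glass with a heavy foot and a metal lid, 48 mm in diameter, 42 mm tall, about 110 g, standing on the drainer; two to four of the four jars are present. Origin: centre of its underside, z up. It cracks if gripped with more than 20 N per finger (8 to 10 N holds it) or if it is dropped into the box (falling at over 0.6 m/s, from some 30 mm).
- jar2: Low spice jar of amber glass with a heavy foot and a metal lid, 48 mm in diameter, 42 mm tall, about 110 g, standing on the drainer; two to four of the four jars are present. Origin: centre of its underside, z up. It cracks if gripped with more than 20 N per finger (8 to 10 N holds it) or if it is dropped into the box (falling at over 0.6 m/s, from some 30 mm).
- jar3: Low spice jar of amber glass with a heavy foot and a metal lid, 48 mm in diameter, 42 mm tall, about 110 g, standing on the drainer; two to four of the four jars are present. Origin: centre of its underside, z up. It cracks if gripped with more than 20 N per finger (8 to 10 N holds it) or if it is dropped into the box (falling at over 0.6 m/s, from some 30 mm).
- jar4: Low spice jar of amber glass with a heavy foot and a metal lid, 48 mm in diameter, 42 mm tall, about 110 g, standing on the drainer; two to four of the four jars are present. Origin: centre of its underside, z up. It cracks if gripped with more than 20 N per finger (8 to 10 N holds it) or if it is dropped into the box (falling at over 0.6 m/s, from some 30 mm).
- ramekin: White ceramic bowl-shaped ramekin, 72 mm wide, 42 mm high, at the far end of the drainer. Loose; leave it alone. Origin at the centre of its underside.
- sponge: Washing-up sponge, 80 x 50 x 30 mm, between drainer and carton at their far end. Loose; leave it alone. Origin at the centre of its underside.
There are look-alikes about, which are no part of the job. What is shaped like the jar4 but black or turquoise is not meant.

How it is judged:
By the outcome, as a careful person would: the job done as asked, in the order asked, and still so for the second after the job is handed in, with the robot touching nothing.
Of jar1, jar2, jar3, jar4 only 2 to 4 are there at a start; the rules pass over those that are not, and their reading is None.
At some moment in a run one of jar1, jar2, jar3, jar4 may be knocked a few centimetres aside while the robot is not near it.
It also fails if it takes over 210 s, if anything falls off the work surface, if the arm or the gripper's body presses on something with over 40 N, if the wrist force passes 120 N, or if a joint passes its speed limit or range.

## Working session

There is one attempt and no reset: what is moved stays moved. The work goes in short steps, Python scripts to look and compute and a tool call to move; the robot and the scene stay as the last step left them, time stands still between calls to the robot, and variables do not carry over. Pictures are saved under pics/ and viewed, at most 14 in all, crops included, and the job is handed in when it is done.

Besides the shell and the picture viewer there is one more tool, called after ">>>" by a JSON object that holds its "fn" and its "kwargs". play_rows: Moves the arm, as the interface text tells. Its arguments: {"type":"object","properties":{"steps":{"type":"string"},"jaw":{"type":"number"},"force":{"type":"number"}},"required":["steps"]}

```bash
ls; mkdir -p pics; python3 - <<'E'
from cell import robot
import cv2,numpy as np
s=robot.get_state()
print(s['time_s'],s['eef_pos'],s['tool_rot'],s['gripper_width'],robot.hold_point_z)
for n in ['scene','side']:
    p,d=robot.read_camera(n); m=robot.camera_model(n)
    np.savez('pics/%s0.npz'%n,p=p,d=d,**{k:np.array(v) for k,v in m.items()})
    print(n,m)
    cv2.imwrite('pics/%s0.png'%n,p[:,:,::-1])
E
```

```text
pics
0.0 [ 0.15097079 -0.55456388  0.23082407] [[ 9.64888181e-01  2.62660786e-01 -3.29594363e-04]
 [ 2.62660989e-01 -9.64887630e-01  1.03253976e-03]
 [-4.68138173e-05 -1.08285700e-03 -9.99999413e-01]] 0.08553678349020681 0.0187
scene {'K': array([[386.108506  ,   0.        , 279.26916276],
       [  0.        , 386.108506  , 206.12082068],
       [  0.        ,   0.        ,   1.        ]]), 'distortion': array([-0.10801931,  0.        ,  0.        ,  0.        ,  0.        ]), 'position': array([1.36964903, 0.34332643, 0.76199967]), 'attitude': array([[-0.39000138,  0.58672946, -0.70968124],
       [ 0.92077943,  0.24178946, -0.30610962],
       [-0.00801008, -0.77284306, -0.63454664]])}
side {'K': array([[433.03204763,   0.        , 277.25858308],
       [  0.        , 433.03204763, 212.31742331],
       [  0.        ,   0.        ,   1.        ]]), 'distortion': array([-0.04170558,  0.        ,  0.        ,  0.        ,  0.        ]), 'position': array([0.4920166 , 0.90830434, 0.60114277]), 'attitude': array([[-9.93241833e-01, -6.28488090e-02,  9.75740180e-02],
       [-1.16060595e-01,  5.32222002e-01, -8.38611757e-01],
       [ 7.74710976e-04, -8.44268777e-01, -5.35919427e-01]])}
```

View pics/scene0.png

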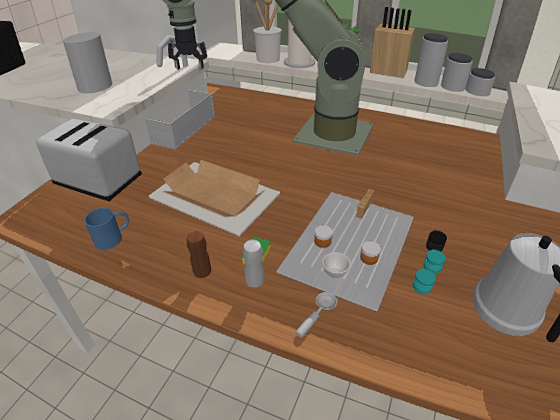

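View pics/side0.png

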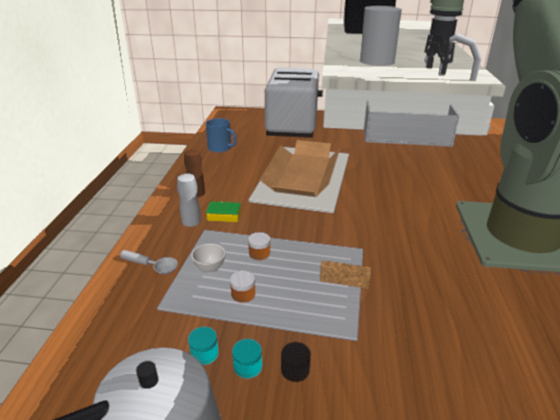

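The scene view shows the carton blank at about (215,188), the divider at (365,203), jars at (322,237) and (370,252), the ramekin at (335,263) and the sponge at (258,250). The side view shows the same, with jars at (259,246) and (243,286) and the divider at (345,273). The black and turquoise look-alikes stand off the drainer. I'll merge the depth clouds next.

```bash
cat > h.py <<'E'
import cv2,numpy as np
from cell import robot
def cloud(n,p=None,d=None,m=None):
    if p is None:
        m=robot.camera_model(n); p,d=robot.read_camera(n)
    v,u=np.mgrid[0:420,0:560]
    uv=np.stack([u,v],-1).reshape(-1,1,2).astype(np.float64)
    xy=cv2.undistortPoints(uv,np.array(m['K']),np.array(m['distortion']))[:,0]
    z=d.reshape(-1,1).astype(float)
    P=np.hstack([xy*z,z])@np.array(m['attitude']).T+np.array(m['position'])
    return P.reshape(420,560,3),p,d
def saved(n,k=0):
    f=np.load(f'pics/{n}{k}.npz'); return cloud(n,f['p'],f['d'],f)
E
python3 - <<'E'
from h import *
for n in ['scene','side']:
    P,p,d=saved(n); ok=d>0
    hsv=cv2.cvtColor(p,cv2.COLOR_RGB2HSV); H,S,V=[hsv[...,i].astype(int) for i in range(3)]
    x,y,z=P[...,0],P[...,1],P[...,2]
    inb=ok&(x>.2)&(x<.9)&(y<.55)&(y>-.6)
    print(n)
    # board
    b=inb&(y<-.1 )&(S<40)&(V>150)&(abs(z-.01)<.006)
    nl,L,st,c=cv2.connectedComponentsWithStats(b.astype(np.uint8))
    for i in range(1,nl):
        if st[i,4]>300: 
            q=P[L==i][:,:2].astype(np.float32); print('board',len(q),cv2.minAreaRect(q),P[L==i][:,2].mean())
    # card: brown, and above board
    card=inb&(y<-.1)&(z>.011)&(z<.07)&(H<25)&(S>60)
    q=P[card]; r=cv2.minAreaRect(q[:,:2].astype(np.float32)); print('card',len(q),r,np.percentile(q[:,2],[1,50,99]))
    # tall things on drainer side
    t=inb&(y>-.05)&(z>.03)&(z<.09)
    nl,L,st,c=cv2.connectedComponentsWithStats(t.astype(np.uint8))
    for i in range(1,nl):
        if st[i,4]>30:
            M=L==i; q=P[M]; zt=np.percentile(q[:,2],95); tq=q[q[:,2]>zt-.004][:,:2].astype(np.float32)
            print('obj',st[i,4],'px',c[i].round(),'top',zt.round(4),'rect',[np.round(a,3) for a in cv2.minAreaRect(tq)],'circ',np.round(cv2.minEnclosingCircle(tq)[0],4),round(cv2.minEnclosingCircle(tq)[1],4),'hsv',[int(np.median(a[M])) for a in (H,S,V)])
E
```

```text
scene
board 1107 ((0.6146543025970459, -0.2652680277824402), (0.1483474224805832, 0.3335493505001068), 2.4176583290100098) 0.008916679226224744
card 3067 ((0.6605770587921143, -0.31731659173965454), (0.4326191544532776, 0.4472104012966156), 3.6405868530273438) [0.0110907  0.01727244 0.05877679]
obj 195 px [365. 201.] top 0.0487 rect [array([0.437, 0.223]), array([0.02 , 0.099]), np.float64(82.604)] circ [0.4372 0.2221] 0.0498 hsv [15, 122, 142]
obj 241 px [323. 233.] top 0.0487 rect [array([0.624, 0.151]), array([0.046, 0.046]), np.float64(18.146)] circ [0.6231 0.1505] 0.0246 hsv [165, 6, 175]
obj 220 px [437. 237.] top 0.0431 rect [array([0.517, 0.444]), array([0.045, 0.047]), np.float64(48.751)] circ [0.5169 0.4461] 0.0256 hsv [110, 36, 22]
obj 279 px [370. 249.] top 0.0498 rect [array([0.634, 0.283]), array([0.046, 0.048]), np.float64(67.337)] circ [0.634  0.2838] 0.0255 hsv [165, 6, 175]
obj 243 px [435. 258.] top 0.0431 rect [array([0.597, 0.447]), array([0.045, 0.045]), np.float64(61.985)] circ [0.5961 0.4476] 0.0244 hsv [89, 182, 132]
obj 333 px [336. 262.] top 0.0491 rect [ar
[... 1216 characters left out ...]
26]), array([0.023, 0.099]), np.float64(83.078)] circ [0.4334 0.2272] 0.0499 hsv [15, 139, 146]
obj 479 px [242. 282.] top 0.0481 rect [array([0.632, 0.285]), array([0.048, 0.046]), np.float64(54.36)] circ [0.6325 0.2855] 0.0248 hsv [135, 7, 183]
obj 635 px [202. 339.] top 0.0431 rect [array([0.674, 0.432]), array([0.047, 0.047]), np.float64(30.214)] circ [0.674  0.4314] 0.0243 hsv [90, 219, 133]
obj 684 px [247. 352.] top 0.0431 rect [array([0.595, 0.448]), array([0.047, 0.047]), np.float64(59.76)] circ [0.5944 0.4484] 0.0247 hsv [90, 227, 132]
obj 700 px [296. 355.] top 0.043 rect [array([0.516, 0.446]), array([0.047, 0.047]), np.float64(8.256)] circ [0.5162 0.4463] 0.0249 hsv [11, 38, 33]
```

```bash
python3 - <<'E'
from h import *
Q=[];C=[]
for n in ['scene','side']:
    P,p,d=saved(n); ok=d>0
    hsv=cv2.cvtColor(p,cv2.COLOR_RGB2HSV); H,S,V=[hsv[...,i].astype(int) for i in range(3)]
    x,y,z=P[...,0],P[...,1],P[...,2]
    inb=ok&(x>.35)&(x<.85)&(y<-.05)&(y>-.58)
    b=inb&(S<45)&(V>130)&(abs(z-.009)<.007)
    b=cv2.morphologyEx(b.astype(np.uint8),cv2.MORPH_OPEN,np.ones((3,3)))
    q=P[b>0]; Q.append(q)
    print(n,len(q),[np.round(a,4) for a in cv2.minAreaRect(q[:,:2].astype(np.float32))],cv2.boxPoints(cv2.minAreaRect(q[:,:2].astype(np.float32))).round(3).tolist())
    C.append((P,p,inb,H,S))
q=np.vstack(Q)[:,:2].astype(np.float32); r=cv2.minAreaRect(q); print('all',r)
c=np.array(r[0]); bp=cv2.boxPoints(r); e=bp[1]-bp[0]; f=bp[2]-bp[1]; l=e if np.linalg.norm(e)>np.linalg.norm(f) else f
if l[1]<0:l=-l
ey=l/np.linalg.norm(l); ex=np.array([ey[1],-ey[0]]); print('c',c,'yaw',np.degrees(np.arctan2(ex[1],ex[0])))
for P,p,inb,H,S in C:
    rel=P[...,:2]-c; X=rel@ex; Y=rel@ey; Z=P[...,2]
    m=inb&(S>60)&(H<25)&(abs(X)<.115)&(abs(Y)<.18)&(Z>.011)&(Z<.08)
    for nm,s,t in (('near',-X-.06,abs(Y)<.1),('far',X-.06,abs(Y)<.1),('left',Y-.125,abs(X)<.045),('right',-Y-.125,abs(X)<.045)):
        k=m&t&(s>0.005)
        if k.sum()>20:
            print(nm,k.sum(),'slope',np.degrees(np.arctan2((Z[k]-.0115),s[k])).mean().round(1),'maxs',np.percentile(s[k],98).round(4),'maxz',np.percentile(Z[k],98).round(4))
    k=m&(abs(X)<.055)&(abs(Y)<.12); print('floor',np.median(Z[k]))
E
```

```text
scene 1884 [array([ 0.5521, -0.2402]), array([0.363 , 0.2341]), np.float64(82.9491)] [[0.414000004529953, -0.4059999883174896], [0.6460000276565552, -0.4350000023841858], [0.6909999847412109, -0.07400000095367432], [0.4580000042915344, -0.04600000008940697]]
side 1742 [array([ 0.5492, -0.2366]), array([0.3634, 0.2327]), np.float64(82.4923)] [[0.4099999964237213, -0.4020000100135803], [0.640999972820282, -0.4320000112056732], [0.6880000233650208, -0.07199999690055847], [0.4580000042915344, -0.04100000113248825]]
all ((0.5509327054023743, -0.2380172163248062), (0.3657735586166382, 0.23645737767219543), 82.4923095703125)
c [ 0.55093271 -0.23801722] yaw -7.5076923
near 655 slope 52.1 maxs 0.0308 maxz 0.0515
far 198 slope 38.3 maxs 0.0404 maxz 0.041
left 49 slope 49.8 maxs 0.0333 maxz 0.049
right 311 slope 41.9 maxs 0.038 maxz 0.0467
floor 0.01256169940757812
near 213 slope 48.1 maxs 0.0327 maxz 0.0519
far 436 slope 41.1 maxs 0.0361 maxz 0.0403
left 167 slope 44.4 maxs 0.0365 maxz 0.0472
right 359 slope 40.4 maxs 0.0368 maxz 0.0465
floor 0.012133124466724099
```

>>> {"fn": "play_rows", "kwargs": {"steps": "0 0 0 0.084;0 0 0 0.084;0 0 0 0.084;0.7 -0.28 0 0;0.7 -0.28 0 0", "jaw": 0, "force": 20}}

```text
time_s: 0.6
eef_pos: [0.2245, -0.5359, 0.2311]
tool_rot: [[0.991, -0.132, -0.0], [-0.132, -0.991, 0.0], [-0.0, -0.0, -1.0]]
ft_force: [0.2, -0.0, 0.1]
gripper_width: 0.0119
finger_force: 0.0
```

>>> {"fn": "play_rows", "kwargs": {"steps": "0.7 -0.28 0 0;0.7 -0.28 0 0;0.7 -0.28 0 0;0.7 -0.28 0.3 0;0.7 -0.28 0.4 0"}}

```text
time_s: 1.1
eef_pos: [0.4083, -0.489, 0.1962]
tool_rot: [[0.992, -0.13, 0.001], [-0.13, -0.992, -0.001], [0.001, 0.001, -1.0]]
ft_force: [0.5, 0.1, -0.6]
gripper_width: -0.0004
finger_force: 0.0
```

```bash
cat >> h.py <<'E'
C0=np.array([.5507,-.2385]); YAW=np.radians(-7.45)
EX=np.array([np.cos(YAW),np.sin(YAW)]); EY=np.array([-EX[1],EX[0]])
def cart(p): r=np.array(p)[...,:2]-C0; return np.stack([r@EX,r@EY],-1)
def where():
    s=robot.get_state(); R=np.array(s['tool_rot'])
    print('t',s['time_s'],'XY',cart(s['eef_pos']).round(4),'world',np.round(s['eef_pos'],4),'toolx yaw',np.degrees(np.arctan2(R[1,0],R[0,0])).round(2),'tz',R[:,2].round(3),'F',np.round(s['ft_force'],1),'w',round(s['gripper_width'],4),'ff',s['finger_force'],'q',np.round(s['joints'],0))
E
python3 -c "from h import *; where()"
```

```text
t 1.1 XY [-0.1087 -0.2668] world [ 0.4083 -0.489   0.1962] toolx yaw -7.45 tz [ 0.001 -0.001 -1.   ] F [ 0.5  0.1 -0.6] w -0.0004 ff 0.0 q [ 44.  49.   7.  74.  -6.  58. -45.]
```

>>> {"fn": "play_rows", "kwargs": {"steps": "0.7 -0.3 0.5 0;0.7 -0.3 0.6 0;0.7 -0.3 0.7 0;0 0 0.7 0;0 0 0.6 0"}}

```text
time_s: 1.6
eef_pos: [0.5158, -0.4575, 0.0399]
tool_rot: [[0.992, -0.128, -0.001], [-0.128, -0.992, 0.001], [-0.001, -0.001, -1.0]]
ft_force: [-0.3, -0.3, -0.9]
gripper_width: -0.0001
finger_force: 0.0
```

>>> {"fn": "play_rows", "kwargs": {"steps": "0 0 0.2 0;0 0 0 0;0 0 0 0"}}

```text
time_s: 1.9
eef_pos: [0.5158, -0.4594, 0.034]
tool_rot: [[0.992, -0.13, 0.001], [-0.13, -0.992, -0.001], [0.001, 0.001, -1.0]]
ft_force: [-0.5, 0.1, 1.0]
gripper_width: 0.0001
finger_force: 0.0
```

```bash
python3 -c "from h import *; where()"
```

```text
t 1.9 XY [-0.006  -0.2235] world [ 0.5158 -0.4594  0.034 ] toolx yaw -7.47 tz [ 0.001 -0.001 -1.   ] F [-0.5  0.1  1. ] w 0.0001 ff 0.0 q [ 36.  65.   7.  67.  -8.  49. -53.]
```

>>> {"fn": "play_rows", "kwargs": {"steps": "0 0 0.24 0;0 -0.4 0 0;0 -0.3 0 0;0 -0.3 0 0;0 -0.2 0 0"}}

```text
time_s: 2.4
eef_pos: [0.5237, -0.3994, 0.0215]
tool_rot: [[0.992, -0.13, 0.002], [-0.13, -0.992, -0.002], [0.002, 0.002, -1.0]]
ft_force: [0.4, -2.5, 1.5]
gripper_width: 0.0002
finger_force: 1.1
```

>>> {"fn": "play_rows", "kwargs": {"steps": "0 -0.2 0 0;0 -0.15 0 0;0 -0.05 0 0;0 0 0 0"}}

```text
time_s: 2.8
eef_pos: [0.5264, -0.3803, 0.0228]
tool_rot: [[0.992, -0.13, 0.002], [-0.13, -0.992, -0.002], [0.003, 0.002, -1.0]]
ft_force: [-6.9, 0.2, 32.1]
gripper_width: 0.0001
finger_force: 16.3
```

```bash
cat >> h.py <<'E'
def flaps(n):
    P,p,d=cloud(n); hsv=cv2.cvtColor(p,cv2.COLOR_RGB2HSV); H,S=hsv[...,0],hsv[...,1]
    XY=cart(P); X,Y,Z=XY[...,0],XY[...,1],P[...,2]
    m=(d>0)&(S>60)&(H<25)&(abs(X)<.115)&(abs(Y)<.18)&(Z>.02)&(Z<.075)
    for nm,s,t in (('near',-X-.06,abs(Y)<.11),('far',X-.06,abs(Y)<.11),('left',Y-.125,abs(X)<.05),('right',-Y-.125,abs(X)<.05)):
        k=m&t&(s>-.015)
        if k.sum()>15:
            f=np.polyfit(Z[k],s[k],1)
            print(n,nm,k.sum(),'angle',np.degrees(np.arctan2(1,f[0])).round(1),'s at z=.0115',np.polyval(f,.0115).round(4),'maxz',np.percentile(Z[k],98).round(4))
    return p
E
python3 - <<'E'
from h import *
where()
for n in ('scene','side'): p=flaps(n); cv2.imwrite(f'pics/{n}1.png',p[80:260,100:400,::-1])
E
```

```text
t 2.8 XY [-0.0057 -0.1437] world [ 0.5264 -0.3803  0.0228] toolx yaw -7.46 tz [ 0.002 -0.002 -1.   ] F [-6.9  0.2 32.1] w 0.0001 ff 16.308412855578354 q [ 30.  63.   7.  78. -10.  40. -57.]
scene near 685 angle 54.9 s at z=.0115 0.0009 maxz 0.0517
scene far 194 angle 34.7 s at z=.0115 -0.0026 maxz 0.042
scene left 56 angle 44.5 s at z=.0115 -0.0034 maxz 0.0476
scene right 249 angle 84.6 s at z=.0115 -0.0002 maxz 0.0633
side near 207 angle 53.5 s at z=.0115 0.0024 maxz 0.0522
side far 430 angle 35.4 s at z=.0115 -0.0037 maxz 0.0403
side left 168 angle 47.1 s at z=.0115 0.0024 maxz 0.0477
side right 396 angle 86.9 s at z=.0115 0.0004 maxz 0.0655
```

>>> {"fn": "play_rows", "kwargs": {"steps": "0 0.05 -0.2 0;0 0 -0.3 0;0 -0.05 0 0;0 -0.05 0 0;0 0 0 0"}}

```text
time_s: 3.4
eef_pos: [0.5262, -0.3761, 0.0451]
tool_rot: [[0.992, -0.129, -0.0], [-0.129, -0.992, 0.001], [-0.0, -0.001, -1.0]]
ft_force: [0.8, -0.1, 0.6]
gripper_width: -0.0004
finger_force: 0.0
```

```bash
python3 - <<'E'
from h import *
where()
for n in ('scene','side'): p=flaps(n); cv2.imwrite(f'pics/{n}1.png',p[80:260,100:400,::-1])
E
```

```text
t 3.4 XY [-0.0064 -0.1397] world [ 0.5262 -0.3761  0.0451] toolx yaw -7.42 tz [-0.     0.001 -1.   ] F [ 0.8 -0.1  0.6] w -0.0004 ff 0.0 q [ 30.  61.   7.  78. -10.  42. -57.]
scene near 676 angle 54.6 s at z=.0115 0.0007 maxz 0.0519
scene far 185 angle 34.2 s at z=.0115 -0.0031 maxz 0.0414
scene left 55 angle 45.3 s at z=.0115 -0.0027 maxz 0.0487
scene right 247 angle 91.8 s at z=.0115 0.0009 maxz 0.0641
side near 206 angle 53.3 s at z=.0115 0.0022 maxz 0.0515
side far 441 angle 35.0 s at z=.0115 -0.0041 maxz 0.0401
side left 169 angle 47.2 s at z=.0115 0.0025 maxz 0.0479
side right 379 angle 92.8 s at z=.0115 0.0008 maxz 0.0607
```

>>> {"fn": "play_rows", "kwargs": {"steps": "0 0.5 0 0;0 0.5 -0.3 0;0 0 -0.9 0;-0.6 -0.6 0 0;-0.6 -0.8 0 0"}}

```text
time_s: 4.0
eef_pos: [0.4699, -0.3522, 0.1058]
tool_rot: [[0.991, -0.131, 0.001], [-0.131, -0.991, -0.001], [0.001, 0.001, -1.0]]
ft_force: [2.2, 0.4, -1.6]
gripper_width: -0.0002
finger_force: 0.0
```

>>> {"fn": "play_rows", "kwargs": {"steps": "-0.6 -0.8 0 0;-0.6 -0.8 0 0;-0.3 -0.8 0.3 0;0 0 0.6 0;0 0 0.6 0"}}

```text
time_s: 4.5
eef_pos: [0.4125, -0.2222, 0.0298]
tool_rot: [[0.992, -0.128, 0.001], [-0.128, -0.992, -0.0], [0.001, 0.0, -1.0]]
ft_force: [0.3, -1.2, 1.5]
gripper_width: -0.0
finger_force: 0.0
```

>>> {"fn": "play_rows", "kwargs": {"steps": "0 0 0 0;0 0 0 0"}}

```text
time_s: 4.7
eef_pos: [0.4118, -0.2231, 0.0307]
tool_rot: [[0.991, -0.13, -0.001], [-0.13, -0.991, 0.001], [-0.001, -0.0, -1.0]]
ft_force: [-0.5, -0.4, 1.2]
gripper_width: 0.0001
finger_force: 0.0
```

```bash
python3 -c "from h import *; where()"
```

```text
t 4.7 XY [-0.1397 -0.0027] world [ 0.4118 -0.2231  0.0307] toolx yaw -7.48 tz [-0.001  0.001 -1.   ] F [-0.5 -0.4  1.2] w 0.0001 ff 0.0 q [ 23.  53.   3. 117. -14.  10. -59.]
```

>>> {"fn": "play_rows", "kwargs": {"steps": "0.4 0 0 0;0.3 0 -0.05 0;0.3 0 -0.1 0;0.2 0 -0.1 0;0.08 0 -0.05 0"}}

```text
time_s: 5.2
eef_pos: [0.4766, -0.2316, 0.0472]
tool_rot: [[0.992, -0.129, 0.002], [-0.129, -0.992, -0.001], [0.002, 0.0, -1.0]]
ft_force: [-1.1, -0.1, -1.3]
gripper_width: 0.0003
finger_force: 0.5
```

>>> {"fn": "play_rows", "kwargs": {"steps": "0 0 0 0;0 0 0 0"}}

```text
time_s: 5.4
eef_pos: [0.4753, -0.2314, 0.0459]
tool_rot: [[0.992, -0.13, 0.0], [-0.13, -0.992, -0.0], [0.0, -0.0, -1.0]]
ft_force: [-0.3, -1.2, 0.1]
gripper_width: -0.0002
finger_force: 0.0
```

```bash
python3 - <<'E'
from h import *
where()
for n in ('scene','side'): p=flaps(n); cv2.imwrite(f'pics/{n}1.png',p[80:260,100:400,::-1])
E
```

```text
t 5.4 XY [-0.0757 -0.0027] world [ 0.4753 -0.2314  0.0459] toolx yaw -7.47 tz [ 0. -0. -1.] F [-0.3 -1.2  0.1] w -0.0002 ff 0.0 q [ 19.  54.   6. 105. -14.  22. -62.]
scene near 566 angle 90.3 s at z=.0115 -0.0005 maxz 0.0619
scene far 193 angle 34.6 s at z=.0115 -0.0025 maxz 0.0414
scene left 56 angle 44.9 s at z=.0115 -0.0031 maxz 0.0478
scene right 240 angle 92.7 s at z=.0115 0.0013 maxz 0.062
side near 98 angle 92.9 s at z=.0115 0.0055 maxz 0.0616
side far 435 angle 35.7 s at z=.0115 -0.0036 maxz 0.0402
side left 169 angle 47.6 s at z=.0115 0.0027 maxz 0.0466
side right 339 angle 92.2 s at z=.0115 0.0005 maxz 0.0605
```

>>> {"fn": "play_rows", "kwargs": {"steps": "-0.5 0 0 0;-0.5 0 -0.4 0;0 -0.3 -0.8 0;0.3 -0.8 0 0;0.6 -0.8 0 0"}}

```text
time_s: 6.0
eef_pos: [0.4824, -0.1361, 0.1065]
tool_rot: [[0.991, -0.133, 0.0], [-0.133, -0.991, 0.0], [0.0, -0.0, -1.0]]
ft_force: [1.2, -1.1, -0.9]
gripper_width: -0.0002
finger_force: 0.0
```

>>> {"fn": "play_rows", "kwargs": {"steps": "0.6 -0.8 0 0;0.6 -0.8 0 0;0.4 -0.8 0.3 0;0 0 0.6 0;0 0 0.6 0"}}

```text
time_s: 6.5
eef_pos: [0.5779, -0.0266, 0.0294]
tool_rot: [[0.992, -0.128, 0.0], [-0.128, -0.992, 0.0], [0.0, -0.0, -1.0]]
ft_force: [-0.0, -0.8, -0.2]
gripper_width: -0.0001
finger_force: 0.0
```

>>> {"fn": "play_rows", "kwargs": {"steps": "0 0 0 0;0 0 0 0"}}

```text
time_s: 6.7
eef_pos: [0.5777, -0.0283, 0.031]
tool_rot: [[0.991, -0.13, -0.0], [-0.13, -0.991, 0.0], [-0.0, 0.0, -1.0]]
ft_force: [0.1, -0.2, 0.6]
gripper_width: 0.0
finger_force: 0.0
```

```bash
python3 -c "from h import *; where()"
```

```text
t 6.7 XY [-0.0005  0.2119] world [ 0.5777 -0.0283  0.031 ] toolx yaw -7.49 tz [-0.  0. -1.] F [ 0.1 -0.2  0.6] w 0.0 ff 0.0 q [ -6.  58.  11.  94. -20.  30. -80.]
```

>>> {"fn": "play_rows", "kwargs": {"steps": "0 0.4 0 0;0 0.4 -0.05 0;0 0.3 -0.1 0;0 0.25 -0.1 0;0 0.1 -0.05 0"}}

```text
time_s: 7.2
eef_pos: [0.5686, -0.1012, 0.0467]
tool_rot: [[0.991, -0.131, 0.001], [-0.131, -0.991, -0.0], [0.001, 0.0, -1.0]]
ft_force: [0.2, 1.7, -0.5]
gripper_width: 0.0001
finger_force: 0.4
```

>>> {"fn": "play_rows", "kwargs": {"steps": "0 0 0 0;0 0 0 0"}}

```text
time_s: 7.4
eef_pos: [0.5685, -0.0991, 0.0455]
tool_rot: [[0.992, -0.129, 0.0], [-0.129, -0.992, 0.001], [0.0, -0.001, -1.0]]
ft_force: [0.0, 0.4, 0.4]
gripper_width: 0.0
finger_force: 0.0
```

```bash
python3 - <<'E'
from h import *
where()
for n in ('scene','side'): p=flaps(n); cv2.imwrite(f'pics/{n}1.png',p[80:260,100:400,::-1])
E
```

```text
t 7.4 XY [-0.0004  0.1405] world [ 0.5685 -0.0991  0.0455] toolx yaw -7.43 tz [ 0.     0.001 -1.   ] F [0.  0.4 0.4] w 0.0 ff 0.0 q [  1.  57.  11.  94. -18.  31. -75.]
scene near 371 angle 90.8 s at z=.0115 -0.0005 maxz 0.0617
scene far 186 angle 34.3 s at z=.0115 -0.003 maxz 0.0418
scene left 135 angle 80.2 s at z=.0115 -0.0044 maxz 0.0638
scene right 240 angle 92.7 s at z=.0115 0.0013 maxz 0.0629
side near 162 angle 92.7 s at z=.0115 0.0054 maxz 0.0615
side far 412 angle 35.5 s at z=.0115 -0.0038 maxz 0.0406
side left 429 angle 88.4 s at z=.0115 -0.0011 maxz 0.0609
side right 255 angle 93.1 s at z=.0115 0.0006 maxz 0.0603
```

>>> {"fn": "play_rows", "kwargs": {"steps": "0 0.03 0 0;0 0 0 0;0 -0.5 0 0;0 -0.5 -0.4 0;0.3 0 -0.8 0"}}

```text
time_s: 8.0
eef_pos: [0.588, -0.0493, 0.104]
tool_rot: [[0.992, -0.126, -0.005], [-0.126, -0.992, 0.003], [-0.006, -0.002, -1.0]]
ft_force: [0.5, -0.8, 0.1]
gripper_width: -0.0003
finger_force: 0.0
```

>>> {"fn": "play_rows", "kwargs": {"steps": "0.5 0.3 0 0;0.6 0.6 0 0;0.6 0.8 0 0;0.4 0.8 0 0;0.3 0.8 0 0"}}

```text
time_s: 8.5
eef_pos: [0.6876, -0.2343, 0.1052]
tool_rot: [[0.992, -0.129, -0.0], [-0.129, -0.992, 0.0], [-0.0, -0.0, -1.0]]
ft_force: [0.3, 0.6, 0.7]
gripper_width: -0.0004
finger_force: 0.0
```

>>> {"fn": "play_rows", "kwargs": {"steps": "0 0.5 0 0;0 0 0 0;0 0 0 0"}}

```text
time_s: 8.8
eef_pos: [0.6837, -0.2574, 0.105]
tool_rot: [[0.991, -0.13, -0.0], [-0.13, -0.991, 0.001], [-0.0, -0.001, -1.0]]
ft_force: [0.7, 1.3, 0.1]
gripper_width: -0.0001
finger_force: 0.0
```

```bash
python3 -c "from h import *; where(); flaps('side');flaps('scene')"
```

```text
t 8.8 XY [ 0.1344 -0.0015] world [ 0.6837 -0.2574  0.105 ] toolx yaw -7.49 tz [-0.     0.001 -1.   ] F [0.7 1.3 0.1] w -0.0001 ff 0.0 q [ 14.  65.  14.  52. -14.  65. -71.]
side near 162 angle 92.8 s at z=.0115 0.0055 maxz 0.0616
side far 431 angle 35.8 s at z=.0115 -0.0035 maxz 0.04
side left 501 angle 90.4 s at z=.0115 -0.0006 maxz 0.0603
side right 372 angle 92.3 s at z=.0115 0.0004 maxz 0.0606
scene near 536 angle 90.5 s at z=.0115 -0.0006 maxz 0.0617
scene far 193 angle 34.2 s at z=.0115 -0.003 maxz 0.0411
scene left 229 angle 91.6 s at z=.0115 -0.0 maxz 0.0616
scene right 21 angle 87.8 s at z=.0115 -0.0014 maxz 0.0636
```

>>> {"fn": "play_rows", "kwargs": {"steps": "0 0 0.5 0;0 0 0.5 0;0 0 0.5 0;0 0 0.08 0;0 0 0 0"}}

```text
time_s: 9.4
eef_pos: [0.6841, -0.2567, 0.0266]
tool_rot: [[0.992, -0.129, -0.0], [-0.129, -0.992, 0.0], [-0.0, -0.0, -1.0]]
ft_force: [-0.2, 0.2, 1.2]
gripper_width: -0.0002
finger_force: 0.0
```

>>> {"fn": "play_rows", "kwargs": {"steps": "-0.3 0 0 0;-0.3 0 0 0;-0.25 0 -0.1 0;-0.2 0 -0.15 0;-0.12 0 -0.1 0"}}

```text
time_s: 9.9
eef_pos: [0.6264, -0.2499, 0.0463]
tool_rot: [[0.992, -0.129, 0.003], [-0.129, -0.992, -0.001], [0.003, 0.0, -1.0]]
ft_force: [0.9, -0.5, -0.6]
gripper_width: -0.0003
finger_force: 0.4
```

>>> {"fn": "play_rows", "kwargs": {"steps": "0 0 0 0;0 0 0 0"}}

```text
time_s: 10.1
eef_pos: [0.6264, -0.2499, 0.0443]
tool_rot: [[0.992, -0.13, 0.001], [-0.13, -0.992, 0.0], [0.001, -0.0, -1.0]]
ft_force: [0.3, 0.2, -0.8]
gripper_width: 0.0
finger_force: 0.0
```

```bash
python3 -c "from h import *; where(); flaps('side');flaps('scene')"
```

```text
t 10.1 XY [ 0.0765 -0.0015] world [ 0.6264 -0.2499  0.0443] toolx yaw -7.44 tz [ 0.001  0.    -1.   ] F [ 0.3  0.2 -0.8] w 0.0 ff 0.0 q [ 14.  63.  12.  71. -15.  47. -67.]
side near 159 angle 92.8 s at z=.0115 0.0055 maxz 0.0621
side far 268 angle 81.6 s at z=.0115 -0.0054 maxz 0.0604
side left 497 angle 90.1 s at z=.0115 -0.0009 maxz 0.0608
side right 371 angle 92.7 s at z=.0115 0.0008 maxz 0.0606
scene near 486 angle 90.8 s at z=.0115 -0.0003 maxz 0.0614
scene far 431 angle 82.1 s at z=.0115 -0.0 maxz 0.0617
scene left 232 angle 91.5 s at z=.0115 -0.0001 maxz 0.062
scene right 56 angle 91.0 s at z=.0115 -0.0007 maxz 0.0622
```

>>> {"fn": "play_rows", "kwargs": {"steps": "-0.06 0 0 0;-0.04 0 0 0;0 0 0 0;0 0 0 0"}}

```text
time_s: 10.6
eef_pos: [0.6209, -0.2493, 0.0438]
tool_rot: [[0.992, -0.13, -0.0], [-0.13, -0.992, 0.0], [-0.0, -0.0, -1.0]]
ft_force: [0.0, -0.2, -0.5]
gripper_width: -0.0
finger_force: 0.0
```

```bash
python3 -c "from h import *; where(); flaps('side');flaps('scene')" | egrep 'far|XY'
```

```text
t 10.6 XY [ 0.071  -0.0016] world [ 0.6209 -0.2493  0.0438] toolx yaw -7.46 tz [-0.  0. -1.] F [ 0.  -0.2 -0.5] w -0.0 ff 0.0 q [ 14.  63.  12.  72. -15.  46. -67.]
side far 225 angle 87.9 s at z=.0115 -0.0052 maxz 0.0615
scene far 498 angle 89.1 s at z=.0115 0.0002 maxz 0.0618
```

>>> {"fn": "play_rows", "kwargs": {"steps": "0.6 0 0 0;0.5 0 -0.4 0;0 0 -0.9 0;0 0 -0.9 0;-0.2 -0.4 0 0"}}

```text
time_s: 11.2
eef_pos: [0.6698, -0.2386, 0.1595]
tool_rot: [[0.991, -0.132, 0.007], [-0.132, -0.991, -0.004], [0.008, 0.003, -1.0]]
ft_force: [0.7, 0.2, 0.0]
gripper_width: -0.0002
finger_force: 0.0
```

>>> {"fn": "play_rows", "kwargs": {"steps": "-0.5 -0.8 0 0;-0.6 -0.85 0 0;-0.6 -0.85 0 0;-0.6 -0.85 0 0;-0.6 -0.85 0 0", "jaw": 1}}

```text
time_s: 11.7
eef_pos: [0.5542, -0.0139, 0.1542]
tool_rot: [[0.992, -0.13, 0.0], [-0.13, -0.992, 0.0], [0.0, -0.0, -1.0]]
ft_force: [1.2, 1.7, -0.3]
gripper_width: 0.0725
finger_force: 0.0
```

>>> {"fn": "play_rows", "kwargs": {"steps": "-0.6 -0.85 0 0;-0.6 -0.85 0 0;-0.6 -0.85 0 0;-0.6 -0.8 0 0;-0.6 -0.75 0 0"}}

```text
time_s: 12.2
eef_pos: [0.435, 0.2037, 0.1541]
tool_rot: [[0.992, -0.13, 0.0], [-0.13, -0.992, 0.0], [0.0, -0.001, -1.0]]
ft_force: [1.1, 1.2, -0.4]
gripper_width: 0.0853
finger_force: 0.0
```

>>> {"fn": "play_rows", "kwargs": {"steps": "0 0 0 0;0 0 0 0"}}

```text
time_s: 12.4
eef_pos: [0.4359, 0.2026, 0.1541]
tool_rot: [[0.992, -0.128, 0.0], [-0.128, -0.992, 0.0], [0.0, -0.0, -1.0]]
ft_force: [-0.4, -0.8, 1.2]
gripper_width: 0.0853
finger_force: 0.0
```

```bash
cat >> h.py <<'E'
def objs(n,k=None):
    P,p,d=cloud(n); x,y,z=P[...,0],P[...,1],P[...,2]
    hsv=cv2.cvtColor(p,cv2.COLOR_RGB2HSV)
    t=(d>0)&(x>.3)&(x<.9)&(y>-.05)&(y<.42)&(z>.03)&(z<.056)
    nl,L,st,c=cv2.connectedComponentsWithStats(t.astype(np.uint8))
    for i in range(1,nl):
        if st[i,4]>40:
            q=P[L==i]; tq=q[q[:,2]>np.percentile(q[:,2],95)-.004][:,:2].astype(np.float32); r=cv2.minAreaRect(tq)
            print(n,st[i,4],'S',int(np.median(hsv[L==i][:,1])),'world',np.round(r[0],4),'size',np.round(r[1],3),round(r[2],1),'cart',cart(r[0]).round(4))
    if k: cv2.imwrite(f'pics/{n}{k}.png',p[:,:,::-1])
E
python3 - <<'E'
from h import *
where(); objs('scene','2'); objs('side'); flaps('side'); flaps('scene')
E
```

```text
t 12.4 XY [-0.1711  0.4225] world [0.4359 0.2026 0.1541] toolx yaw -7.33 tz [ 0.  0. -1.] F [-0.4 -0.8  1.2] w 0.0853 ff 0.0 q [ -39.   41.   18.  110.  -22.   32. -103.]
scene 194 S 122 world [0.436  0.2233] size [0.02  0.099] 84.0 cart [-0.1736  0.443 ]
scene 244 S 6 world [0.6225 0.1508] size [0.046 0.048] 83.9 cart [0.0207 0.3954]
scene 282 S 6 world [0.6346 0.2837] size [0.047 0.047] 10.8 cart [0.0155 0.5287]
scene 337 S 13 world [0.7185 0.2144] size [0.071 0.065] 21.0 cart [0.1076 0.4708]
scene 147 S 4 world [0.8225 0.0387] size [0.026 0.047] 30.5 cart [0.2335 0.3101]
scene 80 S 181 world [0.6737 0.4129] size [0.039 0.014] 0.2 cart [0.0375 0.6619]
side 185 S 6 world [0.806  0.0472] size [0.044 0.019] 23.5 cart [0.2161 0.3164]
side 346 S 7 world [0.62   0.1509] size [0.048 0.045] 33.6 cart [0.0182 0.3951]
side 492 S 11 world [0.7175 0.2165] size [0.07  0.071] 32.5 cart [0.1064 0.4728]
side 614 S 138 world [0.4332 0.2255] size [0.024 0.1  ] 82.8 cart [-0.1767  0.4449]
side 472 S 7 world [0.6321 0.2861] size [0.046 0.046] 62.8 cart [0.0127 0.5307]
side 102 S 213 world [0.6742 0.4138] size [0.012 0.04 ] 89.9 cart [0.0379 0.6628]
side near 162 angle 92.7 s at z=.0115 0.0055 maxz 0.0618
side far 218 angle 87.9 s at z=.0115 -0.0055 maxz 0.0618
side left 501 angle 90.8 s at z=.0115 -0.0005 maxz 0.0607
side right 370 angle 91.9 s at z=.0115 0.0002 maxz 0.0607
scene near 538 angle 91.4 s at z=.0115 -0.0 maxz 0.0618
scene far 584 angle 90.1 s at z=.0115 0.0006 maxz 0.062
scene left 235 angle 91.1 s at z=.0115 -0.0002 maxz 0.0621
scene right 209 angle 93.2 s at z=.0115 0.0016 maxz 0.0626
```

View pics/scene2.png

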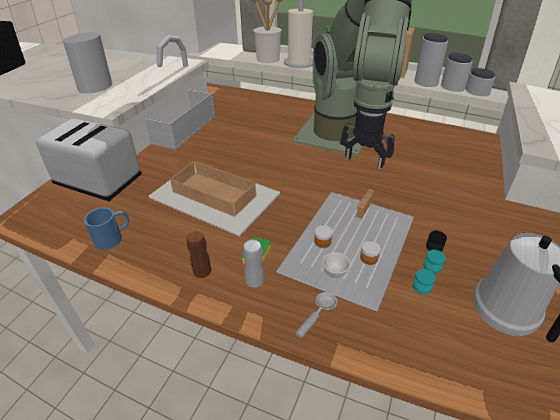

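>>> {"fn": "play_rows", "kwargs": {"steps": "-0.08 -0.43 0.5 0;0 0 0.8 0;0 0 0.7 0;0 0 0.5 0;0 0 0.24 0"}}

```text
time_s: 13.1
eef_pos: [0.4348, 0.2226, 0.0152]
tool_rot: [[0.991, -0.132, -0.002], [-0.132, -0.991, -0.001], [-0.002, 0.001, -1.0]]
ft_force: [-0.3, -0.4, -0.2]
gripper_width: 0.0854
finger_force: 0.0
```

>>> {"fn": "play_rows", "kwargs": {"steps": "0 0 0 0;0 0 0 0"}}

```text
time_s: 13.3
eef_pos: [0.4355, 0.2235, 0.0178]
tool_rot: [[0.991, -0.13, 0.001], [-0.13, -0.991, 0.0], [0.001, -0.001, -1.0]]
ft_force: [0.8, 0.2, 0.4]
gripper_width: 0.0857
finger_force: 0.0
```

```bash
python3 -c "
from h import *
where(); P,p,d=cloud('wrist'); cv2.imwrite('pics/w3.png',p[:,:,::-1])"
```

```text
t 13.3 XY [-0.1742  0.4432] world [0.4355 0.2235 0.0178] toolx yaw -7.49 tz [ 0.001  0.    -1.   ] F [0.8 0.2 0.4] w 0.0857 ff 0.0 q [ -35.   56.    8.  113.  -29.   13. -100.]
```

View pics/w3.png

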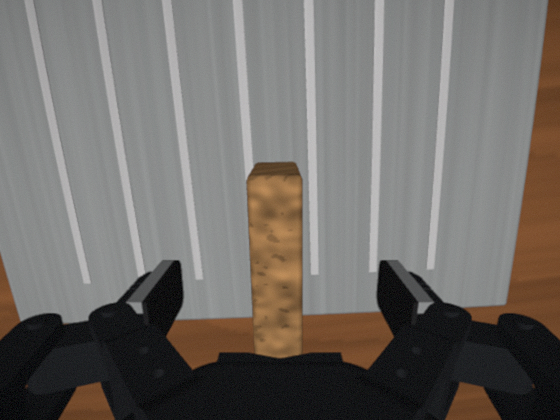

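The divider (columns 248–302) sits between the pads at columns 180 and 378, and it lines up with the tool. Closing on it now.

>>> {"fn": "play_rows", "kwargs": {"steps": "0 0 0 0;0 0 0 0;0 0 0 0;0 0 0 0;0 0 0 0", "jaw": 0, "force": 25}}

```text
time_s: 13.85
eef_pos: [0.435, 0.2238, 0.0172]
tool_rot: [[0.992, -0.13, 0.0], [-0.13, -0.992, 0.0], [0.0, -0.0, -1.0]]
ft_force: [0.5, -0.3, 3.3]
gripper_width: 0.0197
finger_force: 27.8
```

>>> {"fn": "play_rows", "kwargs": {"steps": "0 0 -0.2 0;0 0 -0.6 0;0 0 -0.8 0;0 0 -0.8 0;0 0 0 0"}}

```text
time_s: 14.35
eef_pos: [0.4361, 0.2244, 0.1415]
tool_rot: [[0.992, -0.13, 0.005], [-0.13, -0.992, 0.003], [0.005, -0.004, -1.0]]
ft_force: [0.6, 1.0, -1.0]
gripper_width: 0.0196
finger_force: 27.2
```

```bash
python3 -c "
from h import *
where()
P,p,d=cloud('side');XY=cart(P); hsv=cv2.cvtColor(p,cv2.COLOR_RGB2HSV)
m=(d>0)&(P[...,2]>.09)&(P[...,2]<.16)&(hsv[...,1]>90)&(hsv[...,0]>8)&(hsv[...,0]<22)&(abs(XY[...,0]+.174)<.08)&(abs(XY[...,1]-.44)<.04)
q=P[m]; c=cart(q); print(m.sum(),c.min(0),c.max(0),np.percentile(q[:,2],[1,99]))"
```

```text
t 14.35 XY [-0.1736  0.4441] world [0.4361 0.2244 0.1415] toolx yaw -7.46 tz [ 0.005  0.003 -1.   ] F [ 0.6  1.  -1. ] w 0.0196 ff 27.21069037914276 q [ -41.   43.   18.  109.  -24.   31. -104.]
583 [-0.22557302  0.44896306] [-0.12539439  0.45737143] [0.12991858 0.15960794]
```

>>> {"fn": "play_rows", "kwargs": {"steps": "0.15 0.4 0 0;0.3 0.8 0 0;0.32 0.82 0 0;0.32 0.82 0 0;0.32 0.82 0 0"}}

```text
time_s: 14.9
eef_pos: [0.4808, 0.0314, 0.1365]
tool_rot: [[0.992, -0.13, -0.001], [-0.13, -0.992, 0.0], [-0.001, -0.0, -1.0]]
ft_force: [0.9, 0.2, -1.1]
gripper_width: 0.0193
finger_force: 27.2
```

>>> {"fn": "play_rows", "kwargs": {"steps": "0.32 0.82 0 0;0.32 0.82 0 0;0.32 0.82 0 0;0.32 0.82 0 0;0.32 0.82 0 0"}}

```text
time_s: 15.4
eef_pos: [0.5335, -0.1823, 0.1364]
tool_rot: [[0.992, -0.13, -0.001], [-0.13, -0.992, 0.001], [-0.001, -0.001, -1.0]]
ft_force: [1.1, 1.2, -0.7]
gripper_width: 0.0199
finger_force: 27.2
```

>>> {"fn": "play_rows", "kwargs": {"steps": "0.32 0.82 0 0;0.15 0.3 0 0;0 0 0 0;0 0 0 0"}}

```text
time_s: 15.8
eef_pos: [0.5494, -0.2385, 0.1362]
tool_rot: [[0.992, -0.13, -0.001], [-0.13, -0.992, 0.001], [-0.001, -0.001, -1.0]]
ft_force: [0.7, 0.8, -1.5]
gripper_width: 0.0198
finger_force: 27.2
```

```bash
python3 -c "from h import *; where()"
```

```text
t 15.8 XY [-0.0013 -0.0002] world [ 0.5494 -0.2385  0.1362] toolx yaw -7.46 tz [-0.001  0.001 -1.   ] F [ 0.7  0.8 -1.5] w 0.0198 ff 27.205041646957397 q [ 15.  50.  11.  86. -13.  45. -66.]
```

>>> {"fn": "play_rows", "kwargs": {"steps": "0 0 0.5 0;0 0 0.5 0;0 0 0.4 0;0 0 0.3 0;0 0 0.3 0"}}

```text
time_s: 16.3
eef_pos: [0.5499, -0.2382, 0.0362]
tool_rot: [[0.992, -0.129, -0.0], [-0.129, -0.992, 0.0], [-0.0, -0.0, -1.0]]
ft_force: [0.6, -0.2, -0.5]
gripper_width: 0.0195
finger_force: 27.2
```

>>> {"fn": "play_rows", "kwargs": {"steps": "0 0 0.17 0;0 0 0.02 0;0 0 0 0;0 0 0 0"}}

```text
time_s: 16.7
eef_pos: [0.5502, -0.2392, 0.0281]
tool_rot: [[0.992, -0.13, 0.001], [-0.13, -0.992, -0.0], [0.001, 0.0, -1.0]]
ft_force: [-0.5, -0.5, -1.3]
gripper_width: 0.0198
finger_force: 27.2
```

```bash
python3 -c "from h import *; where()"
```

```text
t 16.7 XY [-0.0004 -0.0007] world [ 0.5502 -0.2392  0.0281] toolx yaw -7.45 tz [ 0.001 -0.    -1.   ] F [-0.5 -0.5 -1.3] w 0.0198 ff 27.201675474643707 q [ 16.  59.   9.  89. -14.  32. -65.]
```

>>> {"fn": "play_rows", "kwargs": {"steps": "0 0 0.06 0;0 0 0.02 0;0 0 0 0"}}

```text
time_s: 17.0
eef_pos: [0.5502, -0.2391, 0.0242]
tool_rot: [[0.992, -0.13, 0.001], [-0.13, -0.992, -0.0], [0.001, -0.0, -1.0]]
ft_force: [-2.2, 1.3, 11.4]
gripper_width: 0.0197
finger_force: 28.8
```

>>> {"fn": "play_rows", "kwargs": {"steps": "0 0 0 0;0 0 0 0;0 0 0 0;0 0 0 0", "jaw": 0.6}}

```text
time_s: 17.4
eef_pos: [0.5498, -0.2391, 0.0234]
tool_rot: [[0.992, -0.13, -0.0], [-0.13, -0.992, 0.0], [-0.0, -0.0, -1.0]]
ft_force: [-0.1, -1.3, -0.9]
gripper_width: 0.0516
finger_force: 0.0
```

>>> {"fn": "play_rows", "kwargs": {"steps": "0 0 -0.4 0;0 0 -0.7 0;0 0 -0.8 0;0 0 -0.8 0;0 0 -0.3 0"}}

```text
time_s: 17.9
eef_pos: [0.5507, -0.2396, 0.177]
tool_rot: [[0.992, -0.13, 0.004], [-0.13, -0.992, -0.001], [0.004, 0.001, -1.0]]
ft_force: [-0.1, -0.1, -1.2]
gripper_width: 0.0511
finger_force: 0.0
```

>>> {"fn": "play_rows", "kwargs": {"steps": "0 -0.4 0 0;0.1 -0.8 0 0;0.1 -0.8 0 0;0.1 -0.8 0 0;0.1 -0.8 0 0", "jaw": 1}}

```text
time_s: 18.4
eef_pos: [0.5932, -0.0616, 0.1735]
tool_rot: [[0.992, -0.13, 0.0], [-0.13, -0.992, 0.0], [0.0, -0.0, -1.0]]
ft_force: [0.2, 0.7, 0.5]
gripper_width: 0.0857
finger_force: 0.0
```

>>> {"fn": "play_rows", "kwargs": {"steps": "0 -0.8 0 0;0 -0.8 0 0;0 -0.8 0 0;0 -0.8 0 0;0 0 0 0", "force": 20}}

```text
time_s: 18.9
eef_pos: [0.6136, 0.1017, 0.1729]
tool_rot: [[0.992, -0.123, -0.0], [-0.123, -0.992, 0.003], [-0.001, -0.003, -1.0]]
ft_force: [-0.1, -0.5, 0.1]
gripper_width: 0.0856
finger_force: 0.0
```

```bash
python3 - <<'E'
from h import *
where(); objs('side'); flaps('side'); flaps('scene')
P,p,d=cloud('scene'); cv2.imwrite('pics/s4.png',cv2.resize(p[140:300,140:430,::-1],None,fx=2.5,fy=2.5))
for n in ('scene','side'):
    P,p,d=cloud(n); XY=cart(P); m=(d>0)&(abs(XY[...,0])<.053)&(abs(XY[...,1])<.03)&(P[...,2]>.045)&(P[...,2]<.075)
    r=cv2.minAreaRect(XY[m].astype(np.float32)); print(n,m.sum(),r,np.median(P[m][:,2]))
E
```

```text
t 18.9 XY [0.0182 0.3455] world [0.6136 0.1017 0.1729] toolx yaw -7.07 tz [-0.     0.003 -1.   ] F [-0.1 -0.5  0.1] w 0.0856 ff 0.0 q [-20.  50.  17.  79. -16.  54. -96.]
side 186 S 6 world [0.8057 0.0478] size [0.044 0.018] 24.3 cart [0.2157 0.3169]
side 343 S 7 world [0.6212 0.1523] size [0.046 0.047] 7.5 cart [0.0192 0.3967]
side 487 S 11 world [0.7174 0.2154] size [0.071 0.07 ] 76.5 cart [0.1064 0.4716]
side 499 S 7 world [0.5863 0.2979] size [0.045 0.047] 9.6 cart [-0.0342  0.5365]
side 100 S 212 world [0.6748 0.4135] size [0.013 0.038] 89.3 cart [0.0386 0.6626]
side near 193 angle 89.3 s at z=.0115 0.0009 maxz 0.0614
side far 210 angle 88.1 s at z=.0115 -0.0054 maxz 0.0618
side left 502 angle 90.5 s at z=.0115 -0.0004 maxz 0.0606
side right 376 angle 93.5 s at z=.0115 0.0009 maxz 0.0606
scene near 504 angle 91.2 s at z=.0115 -0.0003 maxz 0.0616
scene far 593 angle 91.0 s at z=.0115 0.0008 maxz 0.0618
scene left 237 angle 91.6 s at z=.0115 -0.0003 maxz 0.061
scene right 201 angle 94.1 s at z=.0115 0.0024 maxz 0.0625
scene 160 ((-0.0002514757215976715, -0.001216367818415165), (0.09938201308250427, 0.024513201788067818), 0.4268939197063446) 0.05331157430373029
side 185 ((-0.0027928873896598816, 0.0016453880816698074), (0.09876468032598495, 0.025518538430333138), 0.9470944404602051) 0.05263388254320844
```

View pics/s4.png

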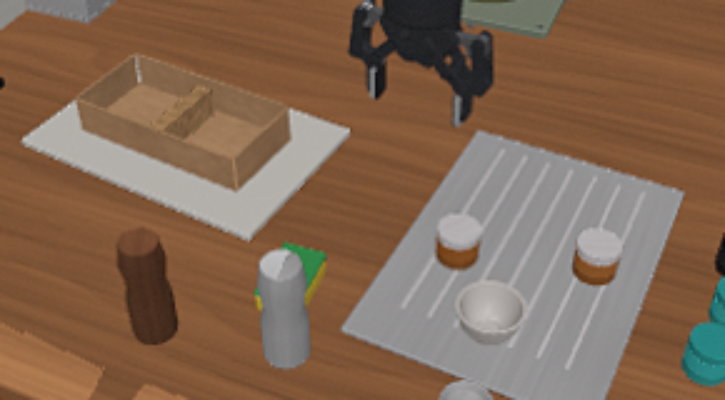

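>>> {"fn": "play_rows", "kwargs": {"steps": "0.02 -0.6 0 0;0 -0.4 0 0;0 0 0.8 0;0 0 0.6 0;0 0 0.5 0"}}

```text
time_s: 19.7
eef_pos: [0.621, 0.144, 0.0769]
tool_rot: [[0.991, -0.131, -0.001], [-0.131, -0.991, -0.0], [-0.001, 0.0, -1.0]]
ft_force: [0.2, -0.2, 0.5]
gripper_width: 0.0853
finger_force: 0.0
```

>>> {"fn": "play_rows", "kwargs": {"steps": "0 0 0 0;0 0 0 0"}}

```text
time_s: 19.9
eef_pos: [0.6216, 0.1443, 0.0793]
tool_rot: [[0.991, -0.131, 0.0], [-0.131, -0.991, 0.0], [0.0, -0.0, -1.0]]
ft_force: [0.0, -0.6, 0.5]
gripper_width: 0.0854
finger_force: 0.0
```

```bash
python3 -c "
from h import *
where(); P,p,d=cloud('wrist'); cv2.imwrite('pics/w5.png',p[:,:,::-1]); objs('scene')"
```

```text
t 19.9 XY [0.0207 0.3887] world [0.6216 0.1443 0.0793] toolx yaw -7.5 tz [ 0.  0. -1.] F [ 0.  -0.6  0.5] w 0.0854 ff 0.0 q [-23.  58.  15.  80. -18.  45. -99.]
scene 248 S 6 world [0.6245 0.1513] size [0.047 0.046] 16.6 cart [0.0226 0.3961]
scene 263 S 6 world [0.5878 0.2965] size [0.049 0.046] 11.1 cart [-0.0325  0.5353]
scene 333 S 13 world [0.7184 0.2145] size [0.072 0.065] 17.8 cart [0.1075 0.471 ]
scene 153 S 2 world [0.8248 0.0379] size [0.022 0.046] 21.7 cart [0.2359 0.3097]
scene 80 S 182 world [0.6756 0.4131] size [0.014 0.039] 90.0 cart [0.0394 0.6623]
```

View pics/w5.png

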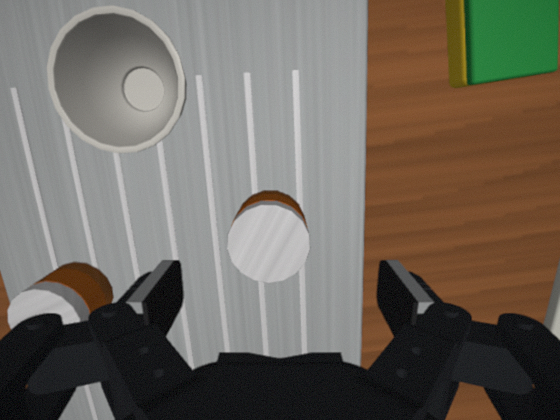

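The jar at (268,240) is about 7 mm left of the pads' midline at column 279. I'll shift across and go down.

>>> {"fn": "play_rows", "kwargs": {"steps": "0 -0.145 0 0;0 0 0.5 0;0 0 0.5 0;0 0 0.3 0;0 0 0.05 0"}}

```text
time_s: 20.5
eef_pos: [0.6217, 0.1524, 0.0099]
tool_rot: [[0.992, -0.13, -0.001], [-0.13, -0.992, -0.0], [-0.001, 0.0, -1.0]]
ft_force: [0.3, -0.2, 0.1]
gripper_width: 0.0854
finger_force: 0.0
```

>>> {"fn": "play_rows", "kwargs": {"steps": "0 0 0 0;0 0 0 0;0 0 0 0;0 0 0 0", "jaw": 0.585}}

```text
time_s: 20.9
eef_pos: [0.6225, 0.1521, 0.0117]
tool_rot: [[0.992, -0.13, 0.001], [-0.13, -0.992, 0.0], [0.001, -0.0, -1.0]]
ft_force: [0.1, -0.4, -0.4]
gripper_width: 0.0499
finger_force: 0.2
```

>>> {"fn": "play_rows", "kwargs": {"steps": "0 0 0 0;0 0 0 0", "jaw": 0.565}}

```text
time_s: 21.1
eef_pos: [0.6223, 0.152, 0.0112]
tool_rot: [[0.992, -0.13, 0.0], [-0.13, -0.992, 0.0], [0.0, -0.0, -1.0]]
ft_force: [-0.6, -1.3, -0.2]
gripper_width: 0.0483
finger_force: 0.6
```

>>> {"fn": "play_rows", "kwargs": {"steps": "0 0 0 0;0 0 0 0", "jaw": 0.56}}

```text
time_s: 21.3
eef_pos: [0.6223, 0.152, 0.0111]
tool_rot: [[0.992, -0.13, 0.0], [-0.13, -0.992, 0.0], [0.0, -0.0, -1.0]]
ft_force: [-1.0, -2.7, 4.9]
gripper_width: 0.048
finger_force: 3.3
```

```bash
python3 -c "from h import *; where()"
```

```text
t 21.3 XY [0.0204 0.3965] world [0.6223 0.152  0.0111] toolx yaw -7.46 tz [ 0.  0. -1.] F [-1.  -2.7  4.9] w 0.048 ff 3.3071516873314977 q [-23.  64.  14.  80. -20.  38. -98.]
```

>>> {"fn": "play_rows", "kwargs": {"steps": "0 0 0 0;0 0 0 0", "jaw": 0.555}}

```text
time_s: 21.5
eef_pos: [0.6223, 0.152, 0.0112]
tool_rot: [[0.992, -0.13, 0.0], [-0.13, -0.992, 0.0], [0.0, -0.0, -1.0]]
ft_force: [-0.9, -1.6, 6.5]
gripper_width: 0.0474
finger_force: 13.1
```

>>> {"fn": "play_rows", "kwargs": {"steps": "0 0 0 0;0 0 0 0", "jaw": 0.55}}

```text
time_s: 21.7
eef_pos: [0.6223, 0.152, 0.0112]
tool_rot: [[0.992, -0.13, 0.0], [-0.13, -0.992, 0.0], [0.0, -0.0, -1.0]]
ft_force: [-1.9, -2.9, 7.0]
gripper_width: 0.0476
finger_force: 19.7
```

>>> {"fn": "play_rows", "kwargs": {"steps": "0 0 0 0;0 0 0 0", "jaw": 0.557}}

```text
time_s: 21.9
eef_pos: [0.6223, 0.152, 0.0112]
tool_rot: [[0.992, -0.13, 0.0], [-0.13, -0.992, 0.0], [0.0, -0.0, -1.0]]
ft_force: [-1.2, -1.3, 6.1]
gripper_width: 0.0473
finger_force: 14.9
```

>>> {"fn": "play_rows", "kwargs": {"steps": "0 0 0 0;0 0 0 0", "jaw": 0.56}}

```text
time_s: 22.1
eef_pos: [0.6223, 0.152, 0.0112]
tool_rot: [[0.992, -0.13, 0.0], [-0.13, -0.992, 0.0], [0.0, -0.0, -1.0]]
ft_force: [-1.3, -1.8, 5.9]
gripper_width: 0.048
finger_force: 5.2
```

>>> {"fn": "play_rows", "kwargs": {"steps": "0 0 0 0;0 0 0 0", "jaw": 0.5585}}

```text
time_s: 22.3
eef_pos: [0.6223, 0.152, 0.0112]
tool_rot: [[0.992, -0.13, 0.0], [-0.13, -0.992, 0.0], [0.0, -0.0, -1.0]]
ft_force: [-0.7, -1.9, 5.3]
gripper_width: 0.0478
finger_force: 6.0
```

>>> {"fn": "play_rows", "kwargs": {"steps": "0 0 -0.04 0;0 0 -0.06 0;0 0 -0.1 0;0 0 0 0"}}

```text
time_s: 22.7
eef_pos: [0.6225, 0.1523, 0.0217]
tool_rot: [[0.992, -0.13, 0.001], [-0.13, -0.992, 0.0], [0.001, -0.001, -1.0]]
ft_force: [-0.3, -0.0, -0.7]
gripper_width: 0.0476
finger_force: 6.2
```

```bash
python3 - <<'E'
from h import *
where(); P,p,d=cloud('side'); P2,p2,_=cloud('scene')
cv2.imwrite('pics/c6.png',np.hstack([cv2.resize(p[210:330,160:320,::-1],None,fx=2.4,fy=2.4),cv2.resize(p2[180:300,270:430,::-1],None,fx=2.4,fy=2.4)]))
E
```

```text
t 22.7 XY [0.0205 0.3968] world [0.6225 0.1523 0.0217] toolx yaw -7.45 tz [ 0.001  0.    -1.   ] F [-0.3 -0.  -0.7] w 0.0476 ff 6.187188047915697 q [-23.  63.  14.  80. -20.  39. -98.]
```

View pics/c6.png

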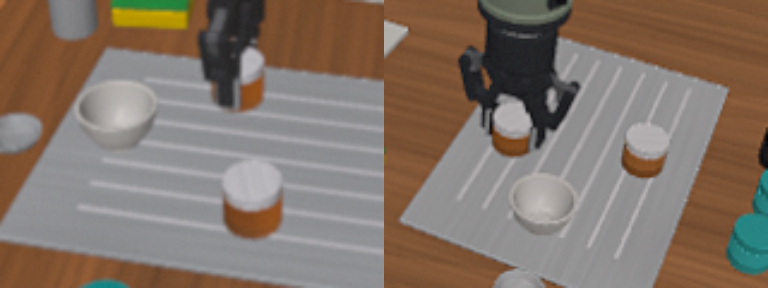

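>>> {"fn": "play_rows", "kwargs": {"steps": "0 0 0 0;0 0 0 0", "jaw": 0.558}}

```text
time_s: 23.0
eef_pos: [0.6221, 0.1521, 0.0208]
tool_rot: [[0.992, -0.13, -0.0], [-0.13, -0.992, 0.0], [-0.0, -0.0, -1.0]]
ft_force: [-0.2, -0.3, -1.6]
gripper_width: 0.0478
finger_force: 7.2
```

>>> {"fn": "play_rows", "kwargs": {"steps": "0 0 -0.2 0;0 0 -0.4 0;0 0 -0.5 0;0 0 -0.5 0;0 0 -0.4 0"}}

```text
time_s: 23.5
eef_pos: [0.6224, 0.1521, 0.1232]
tool_rot: [[0.992, -0.13, 0.001], [-0.13, -0.992, 0.0], [0.001, -0.001, -1.0]]
ft_force: [0.0, 0.2, -1.6]
gripper_width: 0.0481
finger_force: 7.2
```

```bash
cat >> h.py <<'E'
def held(n='side'):
    P,p,d=cloud(n); s=robot.get_state(); T=np.array(s['eef_pos']); r=P-T
    hsv=cv2.cvtColor(p,cv2.COLOR_RGB2HSV)
    m=(d>0)&(abs(r[...,0])<.04)&(abs(r[...,1])<.04)&(r[...,2]>-.03)&(r[...,2]<.06)&(hsv[...,0]<20)&(hsv[...,1]>120)
    print(n,m.sum(),'amber z rel TCP',np.percentile(r[m][:,2],[1,99]).round(4) if m.sum() else None)
E
python3 -c "
from h import *
where(); held(); held('scene')"
```

```text
t 23.5 XY [0.0205 0.3966] world [0.6224 0.1521 0.1232] toolx yaw -7.46 tz [ 0.001  0.    -1.   ] F [ 0.   0.2 -1.6] w 0.0481 ff 7.2091722674667835 q [ -24.   55.   16.   77.  -18.   50. -100.]
side 138 amber z rel TCP [-0.0088  0.0213]
scene 143 amber z rel TCP [-0.001   0.0553]
```

>>> {"fn": "play_rows", "kwargs": {"steps": "-0.05 0.3 0 0;-0.05 0.6 0 0;-0.05 0.7 0 0;-0.05 0.7 0 0;-0.05 0.7 0 0"}}

```text
time_s: 24.1
eef_pos: [0.5897, 0.0037, 0.1208]
tool_rot: [[0.992, -0.129, -0.0], [-0.129, -0.992, 0.0], [-0.0, -0.0, -1.0]]
ft_force: [0.8, -0.1, -0.8]
gripper_width: 0.0476
finger_force: 7.2
```

>>> {"fn": "play_rows", "kwargs": {"steps": "-0.05 0.7 0 0;-0.05 0.7 0 0;-0.05 0.7 0 0;-0.05 0.7 0 0;0 0.5 0 0"}}

```text
time_s: 24.6
eef_pos: [0.558, -0.1598, 0.1208]
tool_rot: [[0.991, -0.131, -0.001], [-0.131, -0.991, -0.0], [-0.001, 0.001, -1.0]]
ft_force: [0.4, 0.4, -0.7]
gripper_width: 0.048
finger_force: 7.2
```

>>> {"fn": "play_rows", "kwargs": {"steps": "0 0.2 0 0;0 0.1 0 0;0 0 0 0;0 0 0 0"}}

```text
time_s: 25.0
eef_pos: [0.5574, -0.1708, 0.1208]
tool_rot: [[0.992, -0.128, -0.0], [-0.128, -0.992, 0.001], [-0.0, -0.001, -1.0]]
ft_force: [-0.5, 0.9, -1.3]
gripper_width: 0.0478
finger_force: 7.3
```

```bash
python3 -c "
from h import *
where(); held()"
```

```text
t 25.0 XY [-0.0022  0.068 ] world [ 0.5574 -0.1708  0.1208] toolx yaw -7.37 tz [-0.     0.001 -1.   ] F [-0.5  0.9 -1.3] w 0.0478 ff 7.256795447319746 q [  9.  50.  11.  91. -13.  40. -72.]
side 90 amber z rel TCP [-0.0065  0.0247]
```

>>> {"fn": "play_rows", "kwargs": {"steps": "0 0 0.4 0;0 0 0.5 0;0 0 0.4 0;0 0 0.3 0;0 0 0.2 0"}}

```text
time_s: 25.55
eef_pos: [0.557, -0.1715, 0.0299]
tool_rot: [[0.992, -0.129, -0.001], [-0.129, -0.992, 0.0], [-0.001, -0.0, -1.0]]
ft_force: [0.2, 0.4, -0.9]
gripper_width: 0.0477
finger_force: 7.2
```

>>> {"fn": "play_rows", "kwargs": {"steps": "0 0 0.08 0;0 0 0.04 0;0 0 0.03 0;0 0 0 0"}}

```text
time_s: 25.95
eef_pos: [0.5573, -0.1722, 0.0238]
tool_rot: [[0.992, -0.13, 0.001], [-0.13, -0.992, -0.0], [0.001, -0.0, -1.0]]
ft_force: [0.4, -0.1, -1.2]
gripper_width: 0.0477
finger_force: 7.2
```

```bash
python3 -c "
from h import *
where()"
```

```text
t 25.95 XY [-0.0021  0.0666] world [ 0.5573 -0.1722  0.0238] toolx yaw -7.46 tz [ 0.001 -0.    -1.   ] F [ 0.4 -0.1 -1.2] w 0.0477 ff 7.246110392734408 q [ 10.  59.   8.  93. -15.  29. -70.]
```

>>> {"fn": "play_rows", "kwargs": {"steps": "0 0 0.04 0;0 0 0.03 0;0 0 0 0"}}

```text
time_s: 26.25
eef_pos: [0.557, -0.1722, 0.0198]
tool_rot: [[0.992, -0.13, -0.0], [-0.13, -0.992, 0.0], [-0.0, -0.0, -1.0]]
ft_force: [0.1, 0.4, -0.9]
gripper_width: 0.048
finger_force: 7.2
```

>>> {"fn": "play_rows", "kwargs": {"steps": "0 0 0.02 0;0 0 0.02 0;0 0 0 0"}}

```text
time_s: 26.55
eef_pos: [0.5572, -0.1722, 0.018]
tool_rot: [[0.992, -0.13, 0.0], [-0.13, -0.992, 0.0], [0.0, -0.0, -1.0]]
ft_force: [0.2, 0.1, 0.9]
gripper_width: 0.0477
finger_force: 7.4
```

>>> {"fn": "play_rows", "kwargs": {"steps": "0 0 0 0;0 0 0 0", "jaw": 0.58}}

```text
time_s: 26.75
eef_pos: [0.5571, -0.1722, 0.0179]
tool_rot: [[0.992, -0.13, 0.0], [-0.13, -0.992, 0.0], [0.0, -0.0, -1.0]]
ft_force: [0.3, 0.6, 0.2]
gripper_width: 0.0495
finger_force: 0.0
```

>>> {"fn": "play_rows", "kwargs": {"steps": "0 0 0 0;0 0 0 0;0 0 0 0", "jaw": 0.68}}

```text
time_s: 27.05
eef_pos: [0.5571, -0.1722, 0.0179]
tool_rot: [[0.992, -0.13, 0.0], [-0.13, -0.992, 0.0], [0.0, -0.0, -1.0]]
ft_force: [0.5, 0.6, 0.1]
gripper_width: 0.0582
finger_force: 0.0
```

>>> {"fn": "play_rows", "kwargs": {"steps": "0 0 -0.2 0;0 0 -0.4 0;0 0 -0.7 0;0 0 -0.8 0;0 0 -0.8 0"}}

```text
time_s: 27.55
eef_pos: [0.5568, -0.1722, 0.1652]
tool_rot: [[0.992, -0.13, 0.0], [-0.13, -0.992, 0.0], [0.0, -0.0, -1.0]]
ft_force: [-0.2, 0.4, 0.7]
gripper_width: 0.058
finger_force: 0.0
```

>>> {"fn": "play_rows", "kwargs": {"steps": "0 -0.4 0 0;-0.1 -0.8 0 0;-0.1 -0.9 0 0;-0.1 -0.9 0 0;-0.1 -0.9 0 0", "jaw": 1}}

```text
time_s: 28.05
eef_pos: [0.5623, 0.0255, 0.1638]
tool_rot: [[0.992, -0.13, 0.001], [-0.13, -0.992, 0.0], [0.001, -0.001, -1.0]]
ft_force: [-0.2, 0.3, 0.1]
gripper_width: 0.0853
finger_force: 0.0
```

>>> {"fn": "play_rows", "kwargs": {"steps": "-0.1 -0.9 0 0;-0.1 -0.9 0 0;0 -0.9 0 0;0 -0.9 0 0;0 -0.9 0 0"}}

```text
time_s: 28.55
eef_pos: [0.5817, 0.2502, 0.164]
tool_rot: [[0.992, -0.129, 0.001], [-0.129, -0.992, 0.0], [0.001, -0.001, -1.0]]
ft_force: [0.8, -0.4, 0.1]
gripper_width: 0.0852
finger_force: 0.0
```

```bash
python3 - <<'E'
from h import *
where(); objs('side'); objs('scene'); flaps('side'); flaps('scene')
P,p,d=cloud('scene'); cv2.imwrite('pics/s7.png',cv2.resize(p[140:300,140:430,::-1],None,fx=2.5,fy=2.5))
E
```

```text
t 28.55 XY [-0.0327  0.4886] world [0.5817 0.2502 0.164 ] toolx yaw -7.44 tz [ 0.001  0.    -1.   ] F [ 0.8 -0.4  0.1] w 0.0852 ff 0.0 q [ -34.   52.   18.   77.  -18.   54. -109.]
side 185 S 6 world [0.806  0.0472] size [0.045 0.022] 24.7 cart [0.2162 0.3164]
side 487 S 11 world [0.7169 0.2162] size [0.07 0.07] 42.0 cart [0.1058 0.4724]
side 495 S 7 world [0.5865 0.2992] size [0.046 0.047] 19.1 cart [-0.0342  0.5378]
side 95 S 215 world [0.6728 0.4132] size [0.014 0.037] 89.9 cart [0.0366 0.662 ]
scene 264 S 6 world [0.588  0.2965] size [0.046 0.046] 12.0 cart [-0.0323  0.5353]
scene 336 S 13 world [0.7186 0.2143] size [0.072 0.065] 16.5 cart [0.1078 0.4708]
scene 148 S 4 world [0.8228 0.0383] size [0.024 0.047] 28.6 cart [0.2339 0.3097]
scene 81 S 181 world [0.6754 0.4129] size [0.039 0.014] 0.6 cart [0.0392 0.662 ]
side near 196 angle 89.1 s at z=.0115 0.0007 maxz 0.0616
side left 392 angle 90.2 s at z=.0115 -0.0007 maxz 0.0605
side right 370 angle 93.5 s at z=.0115 0.0009 maxz 0.0603
scene near 499 angle 90.8 s at z=.0115 -0.0006 maxz 0.0619
scene far 594 angle 90.9 s at z=.0115 0.0008 maxz 0.0616
scene left 237 angle 91.6 s at z=.0115 -0.0 maxz 0.0612
scene right 207 angle 93.7 s at z=.0115 0.0021 maxz 0.0628
```

View pics/s7.png

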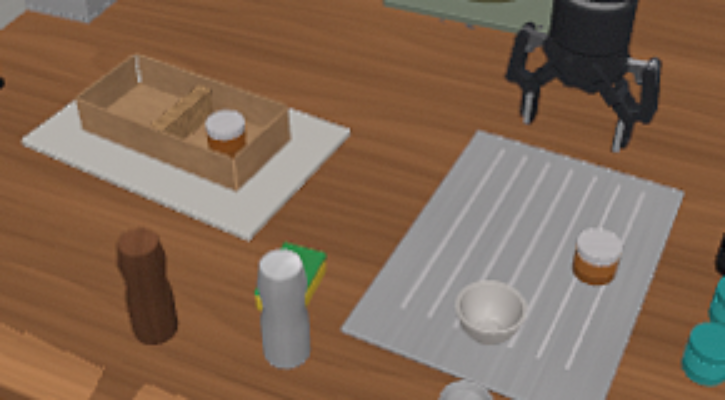

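The first jar stands in the box at (225,133), flaps up. The second jar is at (598,255) on the drainer, so I'll fetch it next.

>>> {"fn": "play_rows", "kwargs": {"steps": "0 -0.5 0 0;0 -0.46 0 0;0 0 0.6 0;0 0 0.6 0;0 0 0.4 0"}}

```text
time_s: 29.3
eef_pos: [0.5879, 0.2942, 0.0817]
tool_rot: [[0.991, -0.131, -0.001], [-0.131, -0.991, -0.001], [-0.001, 0.001, -1.0]]
ft_force: [-0.2, 0.5, 0.4]
gripper_width: 0.0852
finger_force: 0.0
```

>>> {"fn": "play_rows", "kwargs": {"steps": "0 0 0 0;0 0 0 0"}}

```text
time_s: 29.5
eef_pos: [0.5886, 0.2949, 0.0841]
tool_rot: [[0.991, -0.131, 0.001], [-0.131, -0.991, 0.0], [0.001, -0.0, -1.0]]
ft_force: [0.1, 0.6, 0.8]
gripper_width: 0.0854
finger_force: 0.0
```

```bash
python3 - <<'E'
from h import *
where()
P,p,d=cloud('wrist'); hsv=cv2.cvtColor(p,cv2.COLOR_RGB2HSV)
m=(d>0)&(P[...,2]>.043)&(P[...,2]<.053)&(hsv[...,1]<40)&(hsv[...,2]>140)
nl,L,st,c=cv2.connectedComponentsWithStats(m.astype(np.uint8))
for i in range(1,nl):
    if st[i,4]>300: q=P[L==i]; r=cv2.minAreaRect(q[:,:2].astype(np.float32)); print(st[i],c[i],np.round(r[1],3),cart(r[0]))
E
```

```text
t 29.5 XY [-0.0315  0.5338] world [0.5886 0.2949 0.0841] toolx yaw -7.52 tz [ 0.001  0.    -1.   ] F [0.1 0.6 0.8] w 0.0854 ff 0.0 q [ -37.   59.   17.   74.  -20.   49. -112.]
[ 339    0  132   48 1165] [403.46437768  28.15793991] [0.065 0.022] [0.08334391 0.4721513 ]
[ 235  203   81   77 4807] [274.98897441 240.96276264] [0.047 0.047] [-0.032609    0.53648665]
```

Wrist camera agrees: jar at (-0.0326, 0.5365).

>>> {"fn": "play_rows", "kwargs": {"steps": "-0.02 -0.055 0.3 0;0 0 0.5 0;0 0 0.4 0;0 0 0.2 0;0 0 0.05 0"}}

```text
time_s: 30.05
eef_pos: [0.5872, 0.2985, 0.0099]
tool_rot: [[0.992, -0.13, -0.001], [-0.13, -0.992, -0.0], [-0.001, 0.0, -1.0]]
ft_force: [0.6, 0.2, -0.1]
gripper_width: 0.0851
finger_force: 0.0
```

>>> {"fn": "play_rows", "kwargs": {"steps": "0 0 0 0;0 0 0 0;0 0 0 0;0 0 0 0", "jaw": 0.58}}

```text
time_s: 30.45
eef_pos: [0.5877, 0.2987, 0.0111]
tool_rot: [[0.992, -0.13, 0.001], [-0.13, -0.992, 0.0], [0.001, -0.001, -1.0]]
ft_force: [0.6, 0.3, 0.4]
gripper_width: 0.0496
finger_force: 0.0
```

>>> {"fn": "play_rows", "kwargs": {"steps": "0 0 0 0;0 0 0 0", "jaw": 0.564}}

```text
time_s: 30.65
eef_pos: [0.5875, 0.2986, 0.0106]
tool_rot: [[0.992, -0.13, 0.0], [-0.13, -0.992, 0.0], [0.0, -0.0, -1.0]]
ft_force: [0.0, -0.3, 1.6]
gripper_width: 0.0483
finger_force: 0.3
```

>>> {"fn": "play_rows", "kwargs": {"steps": "0 0 0 0;0 0 0 0", "jaw": 0.5595}}

```text
time_s: 30.85
eef_pos: [0.5875, 0.2986, 0.0106]
tool_rot: [[0.992, -0.13, 0.0], [-0.13, -0.992, 0.0], [0.0, -0.0, -1.0]]
ft_force: [-0.2, -0.4, 3.6]
gripper_width: 0.0479
finger_force: 4.3
```

>>> {"fn": "play_rows", "kwargs": {"steps": "0 0 0 0;0 0 0 0", "jaw": 0.558}}

```text
time_s: 31.05
eef_pos: [0.5875, 0.2986, 0.0106]
tool_rot: [[0.992, -0.13, 0.0], [-0.13, -0.992, 0.0], [0.0, -0.0, -1.0]]
ft_force: [0.2, -1.7, 5.3]
gripper_width: 0.0476
finger_force: 7.1
```

>>> {"fn": "play_rows", "kwargs": {"steps": "0 0 0 0;0 0 0 0"}}

```text
time_s: 31.25
eef_pos: [0.5875, 0.2986, 0.0107]
tool_rot: [[0.992, -0.13, 0.0], [-0.13, -0.992, 0.0], [0.0, -0.0, -1.0]]
ft_force: [-0.8, -1.8, 4.7]
gripper_width: 0.0477
finger_force: 7.1
```

>>> {"fn": "play_rows", "kwargs": {"steps": "0 0 -0.1 0;0 0 -0.3 0;0 0 -0.5 0;0 0 -0.7 0;0 0 -0.7 0"}}

```text
time_s: 31.75
eef_pos: [0.5873, 0.2986, 0.1277]
tool_rot: [[0.992, -0.13, 0.0], [-0.13, -0.992, 0.0], [0.0, -0.0, -1.0]]
ft_force: [0.6, 0.2, -0.3]
gripper_width: 0.0477
finger_force: 7.3
```

>>> {"fn": "play_rows", "kwargs": {"steps": "0 0.3 0 0;0.04 0.6 0 0;0.05 0.7 0 0;0.05 0.7 0 0;0.05 0.7 0 0"}}

```text
time_s: 32.25
eef_pos: [0.5772, 0.1475, 0.1266]
tool_rot: [[0.992, -0.129, 0.001], [-0.129, -0.992, 0.001], [0.001, -0.001, -1.0]]
ft_force: [1.1, 0.5, -1.2]
gripper_width: 0.0479
finger_force: 7.3
```

>>> {"fn": "play_rows", "kwargs": {"steps": "0.05 0.7 0 0;0.05 0.7 0 0;0.05 0.7 0 0;0.05 0.7 0 0;0.05 0.7 0 0"}}

```text
time_s: 32.75
eef_pos: [0.567, -0.0278, 0.1266]
tool_rot: [[0.992, -0.13, 0.001], [-0.13, -0.992, 0.0], [0.001, -0.0, -1.0]]
ft_force: [0.5, -0.9, -0.6]
gripper_width: 0.0474
finger_force: 7.3
```

>>> {"fn": "play_rows", "kwargs": {"steps": "0.05 0.7 0 0;0.05 0.7 0 0;0.05 0.7 0 0;0.05 0.7 0 0;0.05 0.7 0 0"}}

```text
time_s: 33.25
eef_pos: [0.5567, -0.2031, 0.1265]
tool_rot: [[0.992, -0.13, 0.001], [-0.13, -0.992, -0.0], [0.001, 0.0, -1.0]]
ft_force: [0.0, 0.4, -0.7]
gripper_width: 0.0476
finger_force: 7.3
```

>>> {"fn": "play_rows", "kwargs": {"steps": "0 0.7 0 0;0 0.5 0 0;0 0.3 0 0;0 0 0 0;0 0 0 0"}}

```text
time_s: 33.75
eef_pos: [0.5474, -0.275, 0.1257]
tool_rot: [[0.992, -0.129, 0.0], [-0.129, -0.992, 0.001], [0.0, -0.001, -1.0]]
ft_force: [0.4, 0.7, -1.1]
gripper_width: 0.0477
finger_force: 7.3
```

```bash
python3 -c "
from h import *
where(); held()"
```

```text
t 33.75 XY [ 0.0014 -0.0366] world [ 0.5474 -0.275   0.1257] toolx yaw -7.42 tz [ 0.     0.001 -1.   ] F [ 0.4  0.7 -1.1] w 0.0477 ff 7.310176491737366 q [ 19.  52.   9.  84. -10.  45. -65.]
side 80 amber z rel TCP [-0.0055  0.023 ]
```

>>> {"fn": "play_rows", "kwargs": {"steps": "-0.07 0.3 0 0;0 0.3 0 0;0 0 0 0;0 0 0.2 0;0 0 0.4 0"}}

```text
time_s: 34.3
eef_pos: [0.5403, -0.3052, 0.0954]
tool_rot: [[0.992, -0.129, 0.002], [-0.129, -0.992, -0.0], [0.002, 0.0, -1.0]]
ft_force: [0.8, 0.5, -1.1]
gripper_width: 0.0477
finger_force: 7.3
```

```bash
python3 -c "
from h import *
where()"
```

```text
t 34.3 XY [-0.0016 -0.0675] world [ 0.5403 -0.3052  0.0954] toolx yaw -7.44 tz [ 0.002 -0.    -1.   ] F [ 0.8  0.5 -1.1] w 0.0477 ff 7.326982598751783 q [ 23.  55.   9.  83. -10.  43. -62.]
```

>>> {"fn": "play_rows", "kwargs": {"steps": "0 0 0.4 0;0 0 0.4 0;0 0 0.3 0;0 0 0.2 0;0 0 0.08 0"}}

```text
time_s: 34.8
eef_pos: [0.5395, -0.305, 0.0254]
tool_rot: [[0.992, -0.13, -0.001], [-0.13, -0.992, 0.001], [-0.001, -0.001, -1.0]]
ft_force: [0.1, 0.6, -0.5]
gripper_width: 0.0476
finger_force: 7.3
```

>>> {"fn": "play_rows", "kwargs": {"steps": "0 0 0.04 0;0 0 0.02 0;0 0 0 0;0 0 0 0"}}

```text
time_s: 35.2
eef_pos: [0.5399, -0.3054, 0.0239]
tool_rot: [[0.992, -0.13, 0.001], [-0.13, -0.992, -0.0], [0.001, 0.0, -1.0]]
ft_force: [0.2, -0.3, -0.5]
gripper_width: 0.048
finger_force: 7.3
```

>>> {"fn": "play_rows", "kwargs": {"steps": "0 0 0.04 0;0 0 0.03 0;0 0 0.02 0;0 0 0 0"}}

```text
time_s: 35.6
eef_pos: [0.5396, -0.3053, 0.0187]
tool_rot: [[0.992, -0.13, -0.0], [-0.13, -0.992, 0.0], [-0.0, -0.0, -1.0]]
ft_force: [-0.7, 0.1, 0.2]
gripper_width: 0.0478
finger_force: 7.3
```

>>> {"fn": "play_rows", "kwargs": {"steps": "0 0 0.02 0;0 0 0.015 0;0 0 0 0"}}

```text
time_s: 35.9
eef_pos: [0.5398, -0.3053, 0.0175]
tool_rot: [[0.992, -0.13, 0.0], [-0.13, -0.992, 0.0], [0.0, -0.0, -1.0]]
ft_force: [-0.4, 1.4, 5.1]
gripper_width: 0.0479
finger_force: 7.8
```

Seated. Release, lift and retreat.

>>> {"fn": "play_rows", "kwargs": {"steps": "0 0 0 0;0 0 0 0", "jaw": 0.58}}

```text
time_s: 36.1
eef_pos: [0.5397, -0.3053, 0.0171]
tool_rot: [[0.992, -0.13, 0.0], [-0.13, -0.992, 0.0], [0.0, -0.0, -1.0]]
ft_force: [-0.9, 0.1, -0.8]
gripper_width: 0.0492
finger_force: 0.0
```

>>> {"fn": "play_rows", "kwargs": {"steps": "0 0 0 0;0 0 0 0;0 0 0 0", "jaw": 0.68}}

```text
time_s: 36.4
eef_pos: [0.5397, -0.3053, 0.0171]
tool_rot: [[0.992, -0.13, 0.0], [-0.13, -0.992, 0.0], [-0.0, -0.0, -1.0]]
ft_force: [-0.3, 0.3, 0.5]
gripper_width: 0.0582
finger_force: 0.0
```

>>> {"fn": "play_rows", "kwargs": {"steps": "0 0 -0.2 0;0 0 -0.4 0;0 0 -0.7 0;0 0 -0.8 0;0 0 -0.8 0"}}

```text
time_s: 36.9
eef_pos: [0.5394, -0.3052, 0.1644]
tool_rot: [[0.992, -0.13, 0.0], [-0.13, -0.992, -0.0], [0.0, 0.0, -1.0]]
ft_force: [0.0, -0.8, -0.6]
gripper_width: 0.058
finger_force: 0.0
```

>>> {"fn": "play_rows", "kwargs": {"steps": "-0.4 0 -0.3 0;-0.7 0.3 0 0;-0.7 0.3 0 0;-0.5 0.3 0 0;0 0 0 0"}}

```text
time_s: 37.4
eef_pos: [0.4165, -0.3371, 0.1784]
tool_rot: [[0.991, -0.134, -0.001], [-0.134, -0.991, -0.001], [-0.001, 0.001, -1.0]]
ft_force: [1.0, 0.7, 0.8]
gripper_width: 0.0581
finger_force: 0.0
```

```bash
python3 - <<'E'
from h import *
where(); objs('scene'); flaps('side'); flaps('scene')
P,p,d=cloud('scene'); P2,p2,_=cloud('side')
for a in (P,P2):
    XY=cart(a); 
    m=(abs(XY[...,0])<.05)&(abs(XY[...,1])<.12)&(a[...,2]>.047)&(a[...,2]<.06)
    nl,L,st,c=cv2.connectedComponentsWithStats(m.astype(np.uint8))
    for i in range(1,nl):
        if st[i,4]>30: r=cv2.minAreaRect(XY[L==i].astype(np.float32)); print(st[i,4],np.round(r[0],4),np.round(r[1],3),round(r[2],1),np.percentile(a[L==i][:,2],[5,95]).round(4))
cv2.imwrite('pics/s8.png',np.hstack([cv2.resize(p[150:240,140:290,::-1],None,fx=2.6,fy=2.6),cv2.resize(p2[130:220,240:390,::-1],None,fx=2.6,fy=2.6)]))
E
```

```text
t 37.4 XY [-0.1203 -0.1151] world [ 0.4165 -0.3371  0.1784] toolx yaw -7.71 tz [-0.001 -0.001 -1.   ] F [1.  0.7 0.8] w 0.0581 ff 0.0 q [ 31.  42.   8.  98.  -8.  41. -54.]
scene 341 S 13 world [0.7186 0.2147] size [0.072 0.065] 18.1 cart [0.1077 0.4711]
scene 145 S 4 world [0.8225 0.042 ] size [0.021 0.045] 40.6 cart [0.2331 0.3134]
scene 81 S 182 world [0.6756 0.413 ] size [0.013 0.039] 89.8 cart [0.0393 0.6622]
side near 198 angle 89.7 s at z=.0115 0.0011 maxz 0.0612
side far 213 angle 88.1 s at z=.0115 -0.0056 maxz 0.0618
side left 502 angle 90.3 s at z=.0115 -0.0007 maxz 0.0606
side right 292 angle 93.0 s at z=.0115 0.0006 maxz 0.0613
scene near 493 angle 90.4 s at z=.0115 -0.0008 maxz 0.0618
scene far 608 angle 90.8 s at z=.0115 0.0009 maxz 0.0621
scene left 232 angle 91.1 s at z=.0115 -0.0004 maxz 0.0615
scene right 203 angle 92.5 s at z=.0115 0.0014 maxz 0.0617
128 [ 0.0006 -0.068 ] [0.049 0.047] 54.5 [0.0488 0.0565]
150 [0.0003 0.0001] [0.099 0.025] 2.0 [0.0483 0.0561]
137 [0.0004 0.0676] [0.047 0.046] 18.5 [0.0484 0.0559]
113 [-0.0036 -0.0658] [0.048 0.047] 84.3 [0.0483 0.0552]
160 [-0.0017  0.0016] [0.096 0.028] 0.2 [0.0482 0.055 ]
140 [-0.0049  0.069 ] [0.046 0.046] 76.2 [0.0489 0.0559]
```

View pics/s8.png

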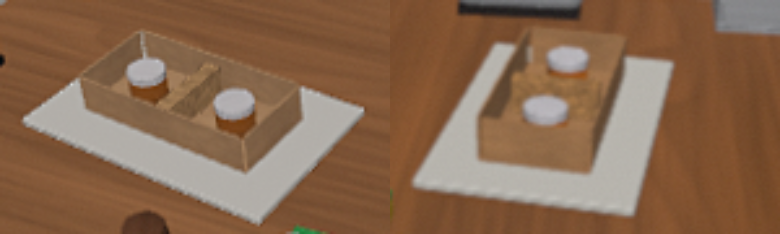

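Both views show the flaps up, the divider across the middle and both jars standing upright on either side of it. No jars are left on the drainer.

```bash
python3 -c "
from cell import robot
print(robot.finish_job())"
```

```text
the job is handed in; nothing more can be done
None
```

The job is handed in: all four flaps are up, the divider stands across the middle of the box, and both jars that were there stand upright beside it; while I was setting the grip on the first jar, the force briefly read 19.7 N, just under the 20 N cracking limit, and no damage showed afterwards.

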